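# Reload the curing drawer of the brace bench

## Robot

A 6-joint arm with a two-finger parallel gripper is mounted at the origin on the work surface. World frame = base frame: x ahead of the robot, y to its left, z up, the work surface at z = 0. Lengths are in m, angles in degrees, forces in N, time in s.
With the tool pointing down it reaches from about 0.4 to 0.825 m from the base axis. Payload 7 kg.
Tool frame: the origin (TCP) lies on the mounting face of the last link; the fingertips stand 178 mm ahead of it and the grasp point (between the pads) lies 159 mm ahead of it; z points along the fingers, y is the direction in which the jaws open and shut (so a half turn about z gives the same grasp; the last joint's range is limited). The gripper opens to 88 mm and grips with 3 to 60 N. Pads are 19 mm wide; open, the fingers measure 130 mm over their backs; the gripper's body (78 mm by 193 mm) begins 47 mm behind the grasp point.
Start: joints at [85.376, 20.546, 0.682, 0, -70.136, -16.507], TCP at [0.243, 0.63, 0.405] pointing down, gripper open.
Joint ranges: [-176.03, 176.03], [-82.01, 121.73], [-58.28, 71.71], [-173.87, 95.51], [-174.79, -0.11], [-173.66, 173.66]. Speed limits (degrees/s): [136.94, 136.94, 172.46, 180, 180, 180].

## Interface

Orientations are given as [roll, pitch, yaw] about the fixed x, y, z axes, in that order (R = Rz(yaw) Ry(pitch) Rx(roll)).
In Python, from plant import r gives the robot as it stands. The module is installed in compiled form; this text tells all that it offers.
- The arm moves only by the tool carry_out, never from a script. Its argument "plan" is a list of rows, each a list of 3 entries, a list of its own where there are three numbers: the shift along the tool's x, y, z in m, then the turn, a rotation vector about the tool's x, y, z in degrees, then the closure in counts, from 0 (fully open) to 255 (shut). In form: [[[x, y, z], [ax, ay, az], hand], ...]. A call has 1 to 12 rows; each row shifts and turns the commanded pose from where the row before left it, along the tool's axes as they then stand; what a row does not reach is not made up. A row lasts 1/12 s, in which the tool goes at most 41.7 mm and 7.16 degrees, less where a joint would pass 70% of its speed; a pose out of reach is approached as far as the arm can. A call is refused whole if a number of a shift passes 0.0417 or a number of a turn 7.16, either way. A call with a gripper value outside its range is refused whole. The fingers move at their own pace and stop on an object; "grip_force" is the grip in N (left out, the last holds). Time passes only in rows, so rows that do not move let the fingers close. It gives the time, the measured TCP pose, the force and the opening at its end, in the units of the state.
- r.get_state(): the state, without advancing time (a new reading comes with each control period).
- r.capture(name): name is "scene" or "top" or "wrist"; returns the picture (384x512x3 uint8, red, green, blue); there is no depth.
- r.get_calibration(name): a dict with "K" (3x3 intrinsics, pixels), "rvec" (rotation vector, rad) and "tvec" (3), from world to camera coordinates, as OpenCV has them. Camera axes: x right, y down, z forward; pixel columns grow to the right and rows downward; lengths in m; the calibration is good to about 2 mm. A picture is of the moment at which its call begins: read the wrist's pose just before it. get_calibration takes no time and is no camera call; for the wrist camera it gives the pose at the moment of the call.
- r.close_job(): hands the job in, once; it reports no verdict.
The state is a dict: "time_s": time; "joints": joint angles; "qd": joint speeds; "joint_torque": joint torques, N m; "tcp_pos": TCP position; "eef_rot": TCP orientation; "contact_force": force on the tool from outside, world axes, zero at the start; "moment": the same for the moment, N m; "gripper_width": finger opening in m.
Only numpy, scipy, OpenCV 4.12 (cv2) and the standard library are available. Lean on these libraries where they do the work, as an engineer would, in place of code of your own. Each camera call takes 0.05 s, during which the arm holds its last target. There are 200 camera calls.

## Task

Press the latched drawer of the curing unit so that it springs open, put the finished splint shell from it into the grey crate, and lay all the brace bars on the bench flat in the drawer. Then press the drawer until it catches and see that it stays shut when let go, turn the dial to three dots, and feel whether the unlit power toggle is on (leaning to the rear): flip it only if it is off. Leave everything else on the bench where it is.

Things in the scene. Friction and masses are not known exactly. Their poses are not given: they have to be found in the camera images.
- unit: bench curing unit, a fixed metal housing 160 mm deep, 300 wide, 110 high, drawer in front, dial and toggle on its flat top. Origin at the foot of the front face, centred; x points into the unit, y to the left seen from the front, z up. Dial axis at x 60, y -90 mm; toggle pivot at x 60, y 90, z 115 mm; a black dot on the top behind the toggle (x 94) marks ON.
- tray (a joint): drawer, m: 0 flush, 0.002 to 0.004 latched, 0.145 open. Sprung outwards (2 N open, 6 N shut, plus 28 N per m/s of drag). Push-push latch: coming from open, press to its stop about 5 mm past flush (-0.005) and let go: it catches. Latched, press 9 mm or more past flush (stop at -0.011) and let go: it springs right out in about 1 s; a shorter press leaves it latched. 8 to 10 N moves it; 20 N is firm on a stop.
- tray_pull (a point): centre of the drawer's black pull bar: a round bar 10 mm thick, 100 mm long along y, held 30 mm in front of the drawer's front plate, 70 mm above the bench; moves with the drawer, axes like the unit's. The front plate is 8 mm thick, 270 wide and reaches from 24 to 90 mm above the bench.
- tray_floor (a point): centre of the drawer's inner floor, 35 mm above the bench; moves with the drawer, axes like the unit's. Inside 121 mm in x, 230 in y; side and rear walls 35 mm high, front plate 55 mm above this floor; the housing's opening is 59 mm high over this floor. When open, the drawer's inside lies wholly in front of the housing.
- dial (a joint): the dial, rad: grows as it turns clockwise seen from above, with four sprung stops 0.628 apart: 0 at one dot, 0.628 at two dots, 1.257 at three dots, 1.885 at four dots; it falls into the nearest stop when let go. It takes about 0.05 N m to turn.
- dial_grip (a point): middle of the dial's upright black wing grip, on the axis, 130 mm above the bench; x runs along the wing to the pointing end (white line). The wing is 46 mm long, 12 mm thick, reaches from 120 to 142 mm above the bench, on a round skirt of 46 mm diameter.
- toggle (a joint): the unlit power toggle, rad: -0.45 off (leans to the front of the unit), +0.45 on (leans to the rear, to the black dot). It snaps over at 0; about 1.5 N at the tip moves it.
- toggle_tip (a point): centre of the toggle's steel ball end, 14 mm diameter, 36 mm from its pivot; the stem is 8 mm thick.
- shell_mid (a point): the finished part: a white plastic splint shell, an upside-down channel 90 mm long (x), 50 wide (y), 38 high, walls 5 mm, with a grey band; this is its centre, 19 mm above its underside. At the start it lies in the shut drawer.
- crate_in (a point): centre of the inner floor (5 mm above the bench) of the low grey plastic crate, fixed, 130 x 170 mm and 50 high outside, walls 5 mm; long side along its y. It stands on the left or the right.
- bar1_mid (a point): one of the brace bars (3 or 4 are there; an absent one reads None): aluminium, 95 mm long (x), 20 wide (y), 16 thick, with a round knuckle 30 mm across and 20 high centred 36 mm from the middle at its +x end; this is its centre, half-way up (8 mm above its underside)
- bar2_mid (a point): one of the brace bars (3 or 4 are there; an absent one reads None): aluminium, 95 mm long (x), 20 wide (y), 16 thick, with a round knuckle 30 mm across and 20 high centred 36 mm from the middle at its +x end; this is its centre, half-way up (8 mm above its underside)
- bar3_mid (a point): one of the brace bars (3 or 4 are there; an absent one reads None): aluminium, 95 mm long (x), 20 wide (y), 16 thick, with a round knuckle 30 mm across and 20 high centred 36 mm from the middle at its +x end; this is its centre, half-way up (8 mm above its underside)
- bar4_mid (a point): one of the brace bars (3 or 4 are there; an absent one reads None): aluminium, 95 mm long (x), 20 wide (y), 16 thick, with a round knuckle 30 mm across and 20 high centred 36 mm from the middle at its +x end; this is its centre, half-way up (8 mm above its underside)
- bowl: bystander: black rubber plaster bowl, 120 mm across; origin at its underside
- driver: bystander: screwdriver lying far to the left; origin at its underside
- spanner: bystander: spanner lying left of the unit; origin at its underside
- tape: bystander: roll of tape, 90 mm across, lying right of the unit; origin at its underside
- jar: bystander: white jar, 70 mm across, 90 high; origin at its underside
- can: bystander: metal can, 74 mm across, 110 high; origin at its underside
- shell: the splint shell again: origin at the centre of its underside
Not all that is in view belongs to the job. What is shaped like the part that bears crate_in but yellow is not meant.

How it is judged (in metres and radians):
On the way, in this order (a step that is already met when the one before it is completed fails the run):
1. the drawer has sprung open (value of joint tray above 0.12 m), for 0.2 s.
2. with the drawer open, the shell is in the crate and every bar is in the drawer (value of joint tray above 0.1 m and x of shell_mid in the frame of crate_in between -0.06 and 0.06 m and y of shell_mid in the frame of crate_in between -0.08 and 0.08 m and z of shell_mid in the frame of crate_in between -0.005 and 0.045 m and x of bar1_mid in the frame of tray_floor between -0.06 and 0.06 m and y of bar1_mid in the frame of tray_floor between -0.115 and 0.115 m and z of bar1_mid in the frame of tray_floor between -0.005 and 0.032 m and x of bar2_mid in the frame of tray_floor between -0.06 and 0.06 m and y of bar2_mid in the frame of tray_floor between -0.115 and 0.115 m and z of bar2_mid in the frame of tray_floor between -0.005 and 0.032 m and x of bar3_mid in the frame of tray_floor between -0.06 and 0.06 m and y of bar3_mid in the frame of tray_floor between -0.115 and 0.115 m and z of bar3_mid in the frame of tray_floor between -0.005 and 0.032 m and x of bar4_mid in the frame of tray_floor between -0.06 and 0.06 m and y of bar4_mid in the frame of tray_floor between -0.115 and 0.115 m and z of bar4_mid in the frame of tray_floor between -0.005 and 0.032 m), for 0.2 s.
3. the drawer is latched flush and stays so untouched (value of joint tray between -0.002 and 0.007 m and contact force between the fingers and tray below 0.2 N), for 0.4 s.
At the end, for the whole second after the job is handed in: the drawer is latched within 7 mm of flush and not touched, every bar present lies inside it (its centre within the inner walls and at most 32 mm above the floor), the shell rests inside the crate, the dial is within 0.12 rad of three dots and the toggle is on (all of step 3 and velocity of joint tray between -0.01 and 0.01 m/s and x of bar1_mid in the frame of tray_floor between -0.06 and 0.06 m and y of bar1_mid in the frame of tray_floor between -0.115 and 0.115 m and z of bar1_mid in the frame of tray_floor between -0.005 and 0.032 m and x of bar2_mid in the frame of tray_floor between -0.06 and 0.06 m and y of bar2_mid in the frame of tray_floor between -0.115 and 0.115 m and z of bar2_mid in the frame of tray_floor between -0.005 and 0.032 m and x of bar3_mid in the frame of tray_floor between -0.06 and 0.06 m and y of bar3_mid in the frame of tray_floor between -0.115 and 0.115 m and z of bar3_mid in the frame of tray_floor between -0.005 and 0.032 m and x of bar4_mid in the frame of tray_floor between -0.06 and 0.06 m and y of bar4_mid in the frame of tray_floor between -0.115 and 0.115 m and z of bar4_mid in the frame of tray_floor between -0.005 and 0.032 m and x of shell_mid in the frame of crate_in between -0.06 and 0.06 m and y of shell_mid in the frame of crate_in between -0.08 and 0.08 m and z of shell_mid in the frame of crate_in between -0.005 and 0.045 m and value of joint dial between 1.137 and 1.377 rad and value of joint toggle above 0.35 rad and linear speed of shell below 0.02 m/s).
It fails at once if a bystander (bowl, screwdriver, spanner, tape, jar or can) is moved more than 50 mm (distance of any of bowl, driver, spanner, tape, jar, can from where it was at the start of the episode above 0.05 m).
Of bar1, bar2, bar3, bar4 only 3 to 4 are there at a start; the rules pass over those that are not, and their reading is None.
At some moment in a run one of bar1, bar2, bar3, bar4 may be knocked a few centimetres aside while the robot is not near it.
Once in a run the grip may slacken for a moment while it holds something.
It also fails if it takes over 192 s, if anything falls off the work surface, if the arm or the gripper's body presses on something with over 40 N, if the wrist force passes 120 N, or if a joint passes its speed limit or range.

## Working session

There is one attempt and no reset: what is moved stays moved. The work goes in short steps, Python scripts to look and compute and a tool call to move; the robot and the scene stay as the last step left them, time stands still between calls to the robot, and variables do not carry over. Pictures are saved under pics/ and viewed, about 12 in all and at most 16, crops included, and the job is handed in when it is done.

Besides the shell and the picture viewer there is one more tool, called after "Emit:" as name([rows], argument=value, ...), one row to a line, values as JSON. carry_out: Moves the arm, as the interface text tells. Its arguments: {"type":"object","properties":{"plan":{"type":"array","items":{"type":"array"}},"grip_force":{"type":"number"}},"required":["plan"]}

```bash
mkdir -p pics; ls
cat > h.py <<'E'
import numpy as np, cv2
from plant import r
from scipy.spatial.transform import Rotation as R
def cap(name,fn):
    c=r.get_calibration(name); im=r.capture(name)[:,:,::-1].copy(); cv2.imwrite('pics/'+fn+'.png',im); np.savez('pics/'+fn+'.npz',**{k:np.array(c[k]) for k in('K','rvec','tvec')}); return im
def cal(fn):
    d=np.load('pics/'+fn+'.npz'); return d['K'],cv2.Rodrigues(d['rvec'])[0],d['tvec'].ravel()
def ray(fn,px):
    K,Rm,t=cal(fn); d=Rm.T@np.linalg.inv(K)@np.array([*px,1.]); return -Rm.T@t,d
def onz(fn,px,z):
    o,d=ray(fn,px); return o+d*(z-o[2])/d[2]
def two(f1,p1,f2,p2):
    o1,d1=ray(f1,p1);o2,d2=ray(f2,p2)
    s=np.linalg.lstsq(np.c_[d1,-d2],o2-o1,rcond=None)[0]
    a,b=o1+s[0]*d1,o2+s[1]*d2; return (a+b)/2,np.linalg.norm(a-b)
def proj(fn,P):
    K,Rm,t=cal(fn); return cv2.projectPoints(np.atleast_2d(np.array(P,float)),Rm,t,K,None)[0].reshape(-1,2)
def st():
    s=r.get_state(); print(s['time_s'],np.round(s['tcp_pos'],4),np.round(s['eef_rot'],2),'F',np.round(s['contact_force'],1),'w',s['gripper_width'],'j',np.round(s['joints'],1))
E
python3 - <<'E'
from h import *
a=cap('scene','s0');b=cap('top','t0');cap('wrist','w0')
for n in('s0','t0','w0'):
    K,Rm,t=cal(n);print(n,np.round(K.ravel(),0),np.round(-Rm.T@t,3),np.round(Rm[2],2))
cv2.imwrite('pics/t0b.png',cv2.resize(b,(800,600)))
cv2.imwrite('pics/s0b.png',cv2.resize(a,(800,600)))
st()
E
```

```text
pics
s0 [440.   0. 259.   0. 440. 197.   0.   0.   1.] [1.233 0.669 1.097] [-0.52 -0.46 -0.72]
t0 [364.   0. 256.   0. 364. 200.   0.   0.   1.] [0.448 0.042 1.127] [ 0.07 -0.01 -1.  ]
w0 [292.   0. 257.   0. 292. 191.   0.   0.   1.] [0.304 0.606 0.384] [-0.23  0.09 -0.97]
0.15 [0.2433 0.6295 0.4039] [ 1.7992e+02 -1.0000e-02 -2.1130e+01] F [-0.3  0.3 -1.2] w 0.08787326578939501 j [ 85.4  20.6   0.6  -0.  -70.1 -16.5]
```

View pics/t0b.png

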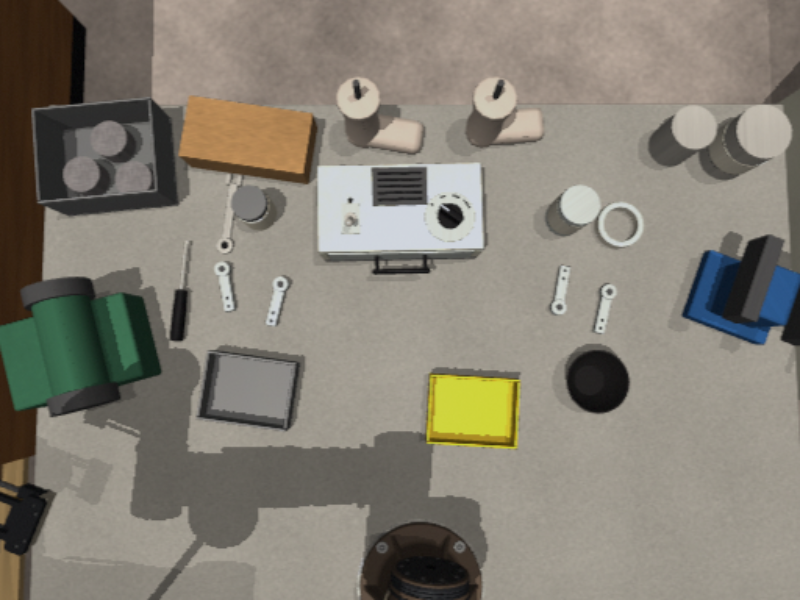

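View pics/s0b.png

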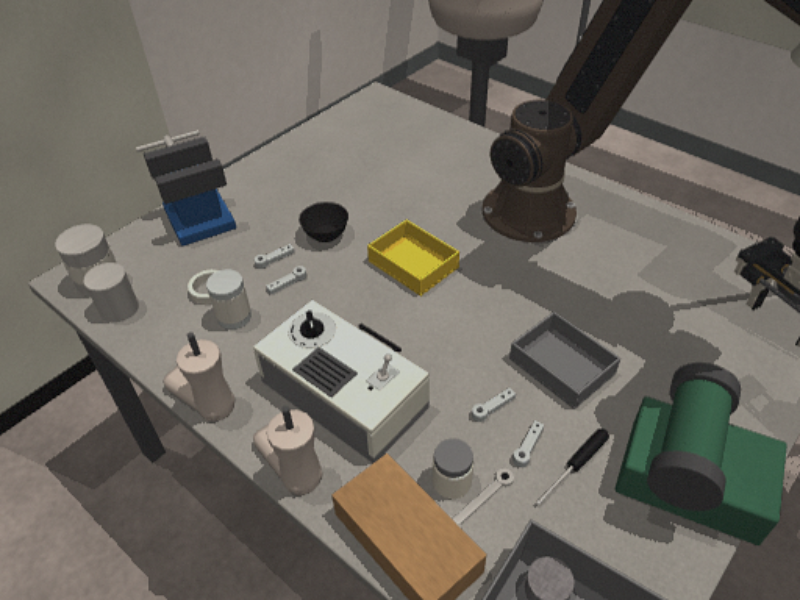

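Run:
```python
from h import *
b=cv2.imread('pics/t0.png')
hsv=cv2.cvtColor(b,cv2.COLOR_BGR2HSV)
m=((hsv[:,:,2]>165)&(hsv[:,:,1]<45)).astype(np.uint8)
n,l,s,c=cv2.connectedComponentsWithStats(m)
for i in range(1,n):
    if s[i,4]>60 :
        pts=np.argwhere(l==i)[:,::-1].astype(np.float32); print(i,s[i],c[i].round(1),[np.round(x,1) for x in cv2.minAreaRect(pts)])
S=1/1.5625
for nm,p,z in [('FL',(320,252),.11),('FR',(483,249),.11),('RL',(319,166),.11),('RR',(481,164),.11),('pull',(401,266),.07),('dialc',(450,215),.13),('dot',(350,200),.11),('ball',(352,222),.147),
 ('c1',(209,349),.05),('c2',(300,357),.05),('c3',(290,429),.05),('c4',(200,418),.05)]:
    print(nm,onz('t0',np.array(p)*S,z).round(3))
cv2.imwrite('pics/crop1.png',np.hstack([cv2.resize(b[95:185,195:320],None,fx=4,fy=4,interpolation=2)[:, :500],]))
```

```text
1 [ 99   0  32  32 523] [115.8  12.2] [array([114.5,  15.5]), array([31., 31.]), np.float64(90.0)]
2 [127   0  24  14 142] [138.1   5.2] [array([139. ,   5.6]), array([12.3, 24. ]), np.float64(77.5)]
3 [286   0  28  10 131] [300.5   3.1] [array([299.5,   4.5]), array([ 9., 27.]), np.float64(90.0)]
4 [323   0  57  16 538] [349.7   5.8] [array([351. ,   7.5]), array([15., 56.]), np.float64(90.0)]
5 [ 365    0   78   66 2350] [401.8  27.4] [array([409.3,  27.5]), array([76.1, 65.1]), np.float64(38.7)]
7 [445   0  15  10  73] [451.2   3.5] [array([452. ,   4.5]), array([ 9., 14.]), np.float64(90.0)]
13 [315   6  15  15  71] [321.3  13.5] [array([320.5,  14. ]), array([14.8,  9.2]), np.float64(45.0)]
23 [341  16  17  19 107] [350.6  27.2] [array([351.2,  26.5]), array([13.7, 18.4]), np.float64(28.1)]
26 [286  19  11  13  62] [291.6  25.8] [array([290.7,  25.6]), array([ 8. , 11.2]), np.float64(26.6)]
36 [133  26  13  17  83] [138.3  34.4] [array([138.7,  34.1]), array([17.3, 10. ]), np.float64(78.7)]
44 [98 30  7 18 76] [100.4  38.4] [array([101. ,  38.5]), array([17.,  6.]), np.float64(9
[... 1330 characters left out ...]
7 [353 170  13  31 195] [359.2 185.6] [array([358.8, 185. ]), array([ 9.3, 30.4]), np.float64(6.3)]
211 [170 177  14  32 191] [176.1 191.7] [array([176.6, 192.4]), array([ 9.2, 31.4]), np.float64(9.5)]
217 [381 182  15  31 198] [387.2 196.6] [array([386.5, 196.8]), array([ 9.5, 31.6]), np.float64(17.7)]
338 [248 232  18  13  83] [255.1 236.5] [array([255.1, 236.5]), array([ 8.5, 19. ]), np.float64(54.0)]
FL [0.625 0.179 0.11 ]
FR [ 0.629 -0.115  0.11 ]
RL [0.783 0.181 0.11 ]
RR [ 0.786 -0.114  0.11 ]
pull [0.605 0.033 0.07 ]
dialc [ 0.687 -0.055  0.13 ]
dot [0.72  0.125 0.11 ]
ball [0.671 0.118 0.147]
c1 [0.452 0.395 0.05 ]
c2 [0.436 0.224 0.05 ]
c3 [0.302 0.242 0.05 ]
c4 [0.323 0.41  0.05 ]
```

View pics/crop1.png

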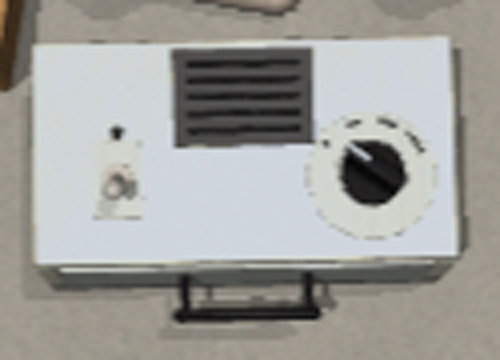

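Emit:
carry_out([
  [[0,0,0],[0,0,-5.5],255],
  [[0,0,0],[0,0,-5.5],255],
  [[0,0,0],[0,0,-5.5],255],
  [[0,0,0],[0,0,-5.45],255],
  [[0.0193,0.0354,0],[0,0,0],255],
  [[0.0193,0.0354,0],[0,0,0],255],
  [[0.0193,0.0354,0],[0,0,0],255],
  [[0.0193,0.0354,0],[0,0,0],255],
  [[0.0193,0.0354,0],[0,0,0],255],
  [[0.0193,0.0354,0],[0,0,0],255],
  [[0.0193,0.0354,0],[0,0,0],255],
  [[0.0193,0.0354,0],[0,0,0],255],
])

```text
time_s: 1.15
tcp_pos: [0.4022, 0.3467, 0.4047]
eef_rot: [-180.0, 0.0, 0.8]
contact_force: [0.1, -0.1, 0.8]
gripper_width: 0.0136
```

Emit:
carry_out([
  [[0.0193,0.0354,0],[0,0,0],255],
  [[0.0193,0.0354,0],[0,0,0],255],
  [[0.0193,0.0354,0],[0,0,0],255],
  [[0.0193,0.0354,0],[0,0,0],255],
  [[0.0193,0.0354,0],[0,0,0],255],
  [[0.0193,0.0354,0],[0,0,0],255],
  [[0.0193,0.0354,0],[0,0,0],255],
  [[0.0193,0.0354,0],[0,0,0],255],
  [[0.0193,0.0354,0],[0,0,0],255],
  [[0,0,0],[0,0,0],255],
  [[0,0,0],[0,0,0],255],
])

```text
time_s: 2.07
tcp_pos: [0.5806, 0.0304, 0.4038]
eef_rot: [180.0, 0.1, 0.6]
contact_force: [-0.8, 0.8, 0.2]
gripper_width: 0.0004
```

Run:
```python
from h import *
st()
a=cap('wrist','w1');cv2.imwrite('pics/w1b.png',cv2.resize(a,(800,600)))
```

```text
2.0667 [0.5806 0.0304 0.4038] [1.7998e+02 8.0000e-02 5.8000e-01] F [-0.8  0.8  0.2] w 0.0004012196691016572 j [ 22.3  11.9 -11.5  -0.  -66.7  68.3]
```

View pics/w1b.png

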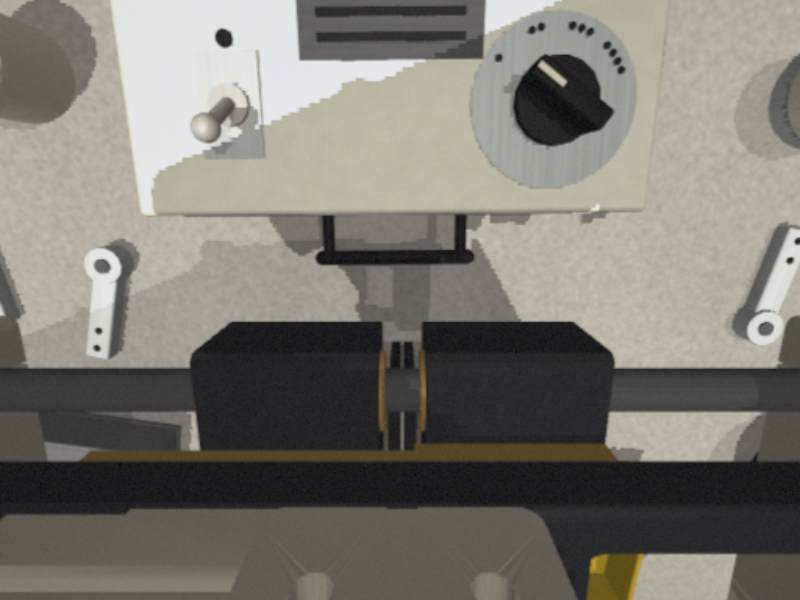

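Run:
```python
from h import *
S=.64
T=lambda x,y:(195+x/4,95+y/4)
W=lambda x,y:(x*S,y*S)
for n,w,t in [('pullL',(322,257),(180,316)),('pullR',(470,256),(317,312)),('ball',(206,127),(118,182)),('dot',(224,38),(117,131)),('FL',(150,213),(37,262)),('FR',(643,210),(449,254))]:
    p,e=two('w1',W(*w),'t0',T(*t)); print(n,p.round(4),round(e,4))
for z in(.13,.142): print('wing',[onz('w1',W(*p),z).round(4) for p in((533,78),(556,62),(612,112),(590,132),(540,65),(563,85))])
for n,p,z in [('d1',(499,58),.12),('d2',(537,28),.115),('d3',(581,28),.115),('d4',(614,57),.115),('skirtL',(471,100),.11),('skirtR',(636,100),.11),('FL',(150,213),.11),('FR',(643,210),.11)]: print(n,onz('w1',W(*p),z).round(4))
```

```text
pullL [0.5953 0.0836 0.0685] 0.0048
pullR [ 0.5974 -0.0187  0.0626] 0.0013
ball [0.6703 0.1186 0.1678] 0.0011
dot [0.7176 0.1231 0.1232] 0.0005
FL [0.6278 0.1808 0.1071] 0.0002
FR [ 0.6322 -0.1105  0.1109] 0.0015
wing [array([ 0.6994, -0.0355,  0.13  ]), array([ 0.7069, -0.0466,  0.13  ]), array([ 0.6836, -0.0779,  0.13  ]), array([ 0.6737, -0.0675,  0.13  ]), array([ 0.7055, -0.0386,  0.13  ]), array([ 0.6962, -0.0512,  0.13  ])]
wing [array([ 0.6968, -0.0323,  0.142 ]), array([ 0.7041, -0.0429,  0.142 ]), array([ 0.6818, -0.0727,  0.142 ]), array([ 0.6724, -0.0629,  0.142 ]), array([ 0.7026, -0.0353,  0.142 ]), array([ 0.6939, -0.0473,  0.142 ])]
d1 [ 0.7109 -0.0195  0.12  ]
d2 [ 0.7268 -0.0396  0.115 ]
d3 [ 0.727  -0.0628  0.115 ]
d4 [ 0.7133 -0.082   0.115 ]
skirtL [ 0.6919 -0.0072  0.11  ]
skirtR [ 0.6929 -0.0991  0.11  ]
FL [0.6279 0.1792 0.11  ]
FR [ 0.6328 -0.1114  0.11  ]
```

Emit:
carry_out([
  [[-0.0095,0,0.0342],[0,0,0],255],
  [[-0.0095,0,0.0342],[0,0,0],255],
  [[0,0,0.0342],[0,0,0],255],
  [[0,0,0.0342],[0,0,0],255],
  [[0,0,0.0342],[0,0,0],255],
  [[0.004,0,0],[0,0,0],255],
  [[0.004,0,0],[0,0,0],255],
  [[0.004,0,0],[0,0,0],255],
  [[0.004,0,0],[0,0,0],255],
  [[0.004,0,0],[0,0,0],255],
  [[0.003,0,0],[0,0,0],255],
  [[0.003,0,0],[0,0,0],255],
])

```text
time_s: 3.12
tcp_pos: [0.5865, 0.0327, 0.2351]
eef_rot: [-180.0, 0.0, 0.8]
contact_force: [-7.9, 3.3, 5.7]
gripper_width: 0.0005
```

Emit:
carry_out([
  [[0.003,0,0],[0,0,0],255],
  [[0.003,0,0],[0,0,0],255],
  [[0.002,0,0],[0,0,0],255],
  [[0.001,0,0],[0,0,0],255],
  [[0,0,0],[0,0,0],255],
  [[0,0,0],[0,0,0],255],
])

```text
time_s: 3.62
tcp_pos: [0.5945, 0.0328, 0.235]
eef_rot: [-180.0, 0.2, 0.8]
contact_force: [-11.7, 3.1, 8.9]
gripper_width: 0.0003
```

Emit:
carry_out([
  [[0.003,0,0],[0,0,0],255],
  [[0.003,0,0],[0,0,0],255],
  [[0,0,0],[0,0,0],255],
  [[0,0,0],[0,0,0],255],
])

```text
time_s: 3.95
tcp_pos: [0.5966, 0.0327, 0.2347]
eef_rot: [180.0, 0.7, 0.7]
contact_force: [-30.8, 10.1, 24.7]
gripper_width: 0.0005
```

Emit:
carry_out([
  [[-0.04,0,0],[0,0,0],255],
  [[-0.04,0,0],[0,0,0],255],
  [[-0.025,0,-0.032],[0,0,0],200],
  [[-0.015,0,-0.038],[0,0,0],100],
  [[0,0,-0.04],[0,0,0],0],
  [[0,0,-0.04],[0,0,0],0],
  [[0,0,-0.03],[0,0,0],0],
  [[0,0,0],[0,0,0],0],
  [[0,0,0],[0,0,0],0],
  [[0,0,0],[0,0,0],0],
])

```text
time_s: 4.78
tcp_pos: [0.4817, 0.0309, 0.4146]
eef_rot: [-179.9, -0.1, 0.8]
contact_force: [0.3, -0.2, -1.1]
gripper_width: 0.0482
```

Run:
```python
from h import *
st()
b=cap('top','t1');a=cap('wrist','w2')
cv2.imwrite('pics/c2.png',np.vstack([cv2.resize(b[95:250,120:410],(580,310)),cv2.resize(a,(580,290))]))
```

```text
4.7833 [0.4817 0.0309 0.4146] [-1.7992e+02 -1.1000e-01  8.0000e-01] F [ 0.3 -0.2 -1.1] w 0.04816886986213885 j [ 27.1   1.7 -21.9  -0.  -66.3  63.7]
```

View pics/c2.png

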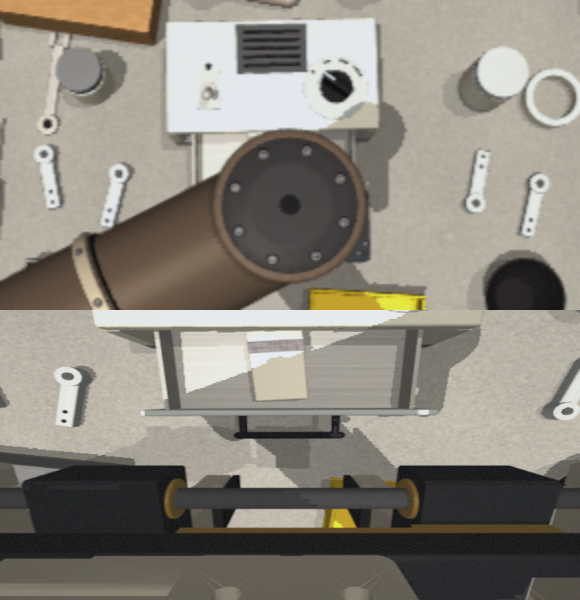

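Run:
```python
from h import *
a=cap('wrist','w3');a=cap('wrist','w3')
cv2.imwrite('pics/c3.png',cv2.resize(a[0:110,90:420],(792,264),interpolation=2))
```

```text
(no output)
```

View pics/c3.png

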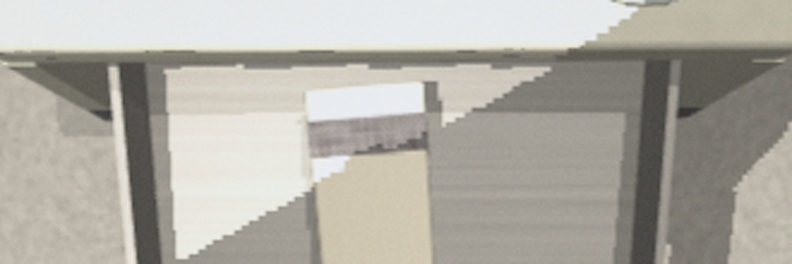

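Emit:
carry_out([
  [[0.02,-0.01,0],[0,0,0],0],
  [[0.02,-0.01,0],[0,0,0],0],
  [[0.02,-0.01,0],[0,0,0],0],
  [[0,0,0],[0,0,0],0],
  [[0,0,0],[0,0,0],0],
])

```text
time_s: 5.4
tcp_pos: [0.5422, 0.0624, 0.412]
eef_rot: [179.9, 0.2, 0.8]
contact_force: [0.0, -0.6, 0.1]
gripper_width: 0.0875
```

Run:
```python
from h import *
st()
a=cap('wrist','w4')
cv2.imwrite('pics/c4.png',cv2.resize(a[20:240,90:420],(792,528),interpolation=2))
```

```text
5.4 [0.5422 0.0624 0.412 ] [1.7993e+02 1.6000e-01 8.2000e-01] F [ 0.  -0.6  0.1] w 0.08754911214779956 j [ 27.1   8.2 -15.   -0.  -67.   63.7]
```

View pics/c4.png

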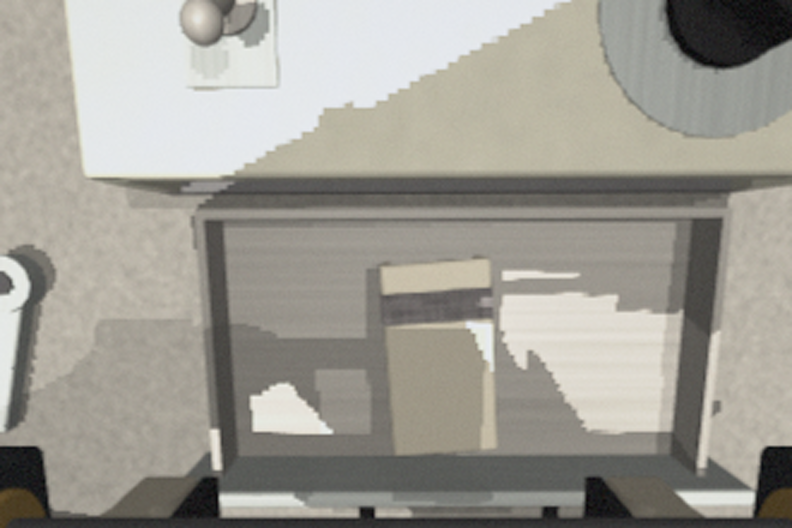

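Run:
```python
from h import *
A=lambda x,y:(90+x/2.4,y/2.4)
B=lambda x,y:(90+x/2.4,20+y/2.4)
for n,a,b in [('sRL',(306,90),(382,264)),('sRR',(424,82),(490,258))]:
    p,e=two('w3',A(*a),'w4',B(*b)); print(n,p.round(4),round(e,4))
c=[onz('w4',B(*p),.073) for p in((382,264),(490,258),(496,447),(395,453))]
print(np.round(c,4),np.mean(c,0).round(4)); v=(c[0]+c[1]-c[2]-c[3]); print('ang',np.degrees(np.arctan2(v[1],v[0])),np.linalg.norm(v)/2,np.linalg.norm(c[0]-c[1]))
for n,p,z in [('rearwallL',(198,210),.07),('rearwallR',(727,210),.07),('frontTopL',(220,492),.09),('floorRL',(225,222),.035),('floorRR',(688,222),.035)]: print(n,onz('w4',B(*p),z).round(4))
d=np.load('pics/t0.npz')
def bars(f):
    b=cv2.imread('pics/%s.png'%f);h=cv2.cvtColor(b,cv2.COLOR_BGR2HSV);m=((h[:,:,2]>165)&(h[:,:,1]<45)).astype(np.uint8)
    n,l,s,c=cv2.connectedComponentsWithStats(m)
    for i in range(1,n):
        if 120<s[i,4]<260 and 25<max(s[i,2:4])<36 and s[i,1]>150:
            q=np.array([onz(f,p[::-1],.016)[:2] for p in np.argwhere(l==i)],np.float32)
            (cx,cy),(w,hh),an=cv2.minAreaRect(q); M=q.mean(0)
            L=np.deg2rad(an) if w>hh else np.deg2rad(an+90); u=np.array([np.cos(L),np.sin(L)])
            if (M-[cx,cy])@u<0:u=-u
            # refine: direction via PCA
            print(f,'ctr',round(cx,4),round(cy,4),'mean',M.round(4),'yaw',round(np.degrees(np.arctan2(u[1],u[0])),1),round(w,3),round(hh,3))
bars('t0');bars('t1')
c=[onz('t0',(x*.64,y*.64),.05) for x,y in((209,349),(300,357),(290,429),(200,418))];print('crate',np.mean(c,0),c)
```

```text
sRL [0.6    0.0646 0.1678] 0.009
sRR [0.6023 0.0306 0.1679] 0.0097
[[0.5945 0.0711 0.073 ]
 [0.5978 0.0232 0.073 ]
 [0.5101 0.0163 0.073 ]
 [0.5064 0.0642 0.073 ]] [0.5522 0.0437 0.073 ]
ang 4.505227467184098 0.0881254348202024 0.048074860309174655
rearwallL [0.6165 0.1525 0.07  ]
rearwallR [ 0.62   -0.0809  0.07  ]
frontTopL [0.492  0.1439 0.09  ]
floorRL [0.6119 0.1493 0.035 ]
floorRR [ 0.6154 -0.0782  0.035 ]
t0 ctr 0.577 0.3786 mean [0.5782 0.3803] yaw 15.3 0.098 0.027
t0 ctr 0.5658 -0.2816 mean [ 0.5639 -0.2829] yaw 172.2 0.028 0.094
t0 ctr 0.5461 0.2773 mean [0.5481 0.279 ] yaw -8.9 0.028 0.096
t0 ctr 0.529 -0.366 mean [ 0.5296 -0.368 ] yaw -19.4 0.029 0.098
t1 ctr 0.0078 0.4408 mean [0.0052 0.4536] yaw 142.3 0.048 0.1
crate [0.37818576 0.3178039  0.05      ] [array([0.45191573, 0.39542776, 0.05      ]), array([0.43587642, 0.22391629, 0.05      ]), array([0.30174724, 0.24179114, 0.05      ]), array([0.32320365, 0.41008043, 0.05      ])]
```

Emit:
carry_out([
  [[0,0,0.02],[0,0,-3.7],0],
  [[0.0042,0.0097,0.03],[0,0,0],0],
  [[0.0042,0.0097,0.03],[0,0,0],0],
  [[0,0,0.02],[0,0,0],0],
  [[0,0,0],[0,0,0],0],
  [[0,0,0],[0,0,0],0],
])

```text
time_s: 5.95
tcp_pos: [0.5509, 0.0428, 0.3133]
eef_rot: [179.9, 0.1, 4.5]
contact_force: [0.2, 0.2, 0.7]
gripper_width: 0.0874
```

Run:
```python
from h import *
st()
a=cap('wrist','w5')
cv2.imwrite('pics/c5.png',cv2.resize(a[60:280,90:420],(792,528),interpolation=2))
```

```text
5.95 [0.5509 0.0428 0.3133] [1.7994e+02 1.3000e-01 4.5000e+00] F [0.2 0.2 0.7] w 0.08743959766714655 j [ 24.8  13.6 -22.    0.  -54.5  69.7]
```

View pics/c5.png

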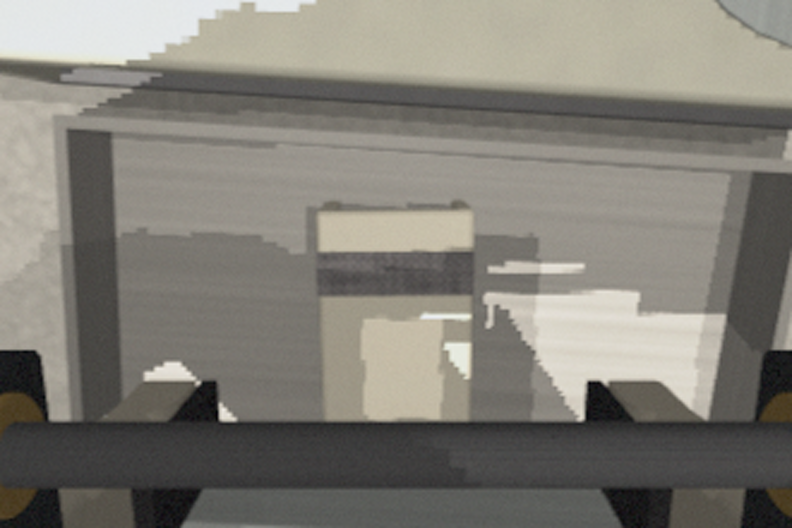

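Run:
```python
from h import *
B=lambda x,y:(90+x/2.4,20+y/2.4)
C=lambda x,y:(90+x/2.4,60+y/2.4)
for n,b,c in [('sRL',(382,264),(319,210)),('sRR',(490,258),(472,210)),('bandL',(384,326),(319,296)),('rearwallR',(727,210),(787,162)),('rearwallL',(198,210),(60,118))]:
    p,e=two('w4',B(*b),'w5',C(*c)); print(n,p.round(4),round(e,4))
c=[onz('w5',C(*p),.073) for p in((319,210),(472,210))];print(np.round(c,4))
```

```text
sRL [0.5946 0.0704 0.0876] 0.0013
sRR [0.5987 0.0268 0.1005] 0.0003
bandL [0.568  0.0694 0.0845] 0.001
rearwallR [ 0.6211 -0.1143 -0.0058] 0.0038
rearwallL [0.6151 0.1518 0.0716] 0.0026
[[0.5925 0.0715 0.073 ]
 [0.5963 0.024  0.073 ]]
```

Emit:
carry_out([
  [[0,-0.0013,0.026],[0,0,0],0],
  [[0,0,0.026],[0,0,0],0],
  [[0,0,0.024],[0,0,0],0],
  [[0,0,0.01],[0,0,0],0],
  [[0,0,0.01],[0,0,0],0],
  [[0,0,0],[0,0,0],0],
  [[0,0,0],[0,0,0],255],
  [[0,0,0],[0,0,0],255],
  [[0,0,0],[0,0,0],255],
  [[0,0,0],[0,0,0],255],
  [[0,0,0],[0,0,0],255],
], grip_force=20)

```text
time_s: 6.92
tcp_pos: [0.5516, 0.0447, 0.2184]
eef_rot: [-180.0, -0.1, 4.5]
contact_force: [-0.4, -0.1, 0.0]
gripper_width: 0.0601
```

Emit:
carry_out([
  [[0,0,0],[0,0,0],255],
  [[0,0,0],[0,0,0],255],
  [[0,0,0],[0,0,0],255],
  [[0,0,0],[0,0,0],255],
  [[0,0,-0.02],[0,0,0],255],
  [[0,0,-0.03],[0,0,0],255],
  [[0,0,-0.03],[0,0,0],255],
  [[0,0,-0.03],[0,0,0],255],
  [[0,0,-0.02],[0,0,0],255],
  [[0,0,0],[0,0,0],255],
])

```text
time_s: 7.75
tcp_pos: [0.5525, 0.0449, 0.3524]
eef_rot: [-179.9, -0.4, 4.6]
contact_force: [0.6, 0.0, -0.4]
gripper_width: 0.05
```

Emit:
carry_out([
  [[0,0,0],[0,0,5.3],255],
  [[0,0,0],[0,0,5.3],255],
  [[-0.0224,-0.0281,0],[0,0,0],255],
  [[-0.0224,-0.0281,0],[0,0,0],255],
  [[-0.0224,-0.0281,0],[0,0,0],255],
  [[-0.0224,-0.0281,0],[0,0,0],255],
  [[-0.0224,-0.0281,0],[0,0,0],255],
  [[-0.0224,-0.0281,0],[0,0,0],255],
  [[-0.0224,-0.0281,0],[0,0,0],255],
  [[-0.0224,-0.0281,0],[0,0,0],255],
  [[-0.0224,-0.0281,0],[0,0,0],255],
  [[0,0,0.03],[0,0,0],255],
])

```text
time_s: 8.75
tcp_pos: [0.3767, 0.3232, 0.3217]
eef_rot: [-179.5, -0.3, -5.8]
contact_force: [2.2, 1.7, -1.2]
gripper_width: 0.0498
```

Emit:
carry_out([
  [[0,0,0.03],[0,0,0],255],
  [[0,0,0.03],[0,0,0],255],
  [[0,0,0.03],[0,0,0],255],
  [[0,0,0.02],[0,0,0],255],
  [[0,0,0.015],[0,0,0],255],
  [[0,0,0],[0,0,0],255],
])

```text
time_s: 9.25
tcp_pos: [0.377, 0.3164, 0.1894]
eef_rot: [179.7, 0.1, -6.1]
contact_force: [-0.2, -0.1, -0.6]
gripper_width: 0.0499
```

Emit:
carry_out([
  [[0,0,0.002],[0,0,0],255],
  [[0,0,0],[0,0,0],30],
  [[0,0,0],[0,0,0],30],
  [[0,0,0],[0,0,0],30],
  [[0,0,0],[0,0,0],30],
  [[0,0,-0.02],[0,0,0],30],
  [[0,0,-0.03],[0,0,0],30],
  [[0,0,-0.04],[0,0,0],30],
  [[0,0,-0.04],[0,0,0],30],
  [[0,0,-0.04],[0,0,0],30],
  [[0,0,0],[0,0,0],120],
  [[0,0,0],[0,0,0],120],
])

```text
time_s: 10.25
tcp_pos: [0.3779, 0.3177, 0.3641]
eef_rot: [-179.6, -0.2, -6.1]
contact_force: [-0.4, -0.9, -1.5]
gripper_width: 0.0691
```

Run:
```python
from h import *
st()
b=cap('top','t2'); a=cap('wrist','w6'); s=cap('scene','s2')
cv2.imwrite('pics/c6.png',np.hstack([cv2.resize(b[90:300,100:420],(400,300)),cv2.resize(a,(400,300))]))
```

```text
10.25 [0.3779 0.3177 0.3641] [-1.7962e+02 -1.6000e-01 -6.0800e+00] F [-0.4 -0.9 -1.5] w 0.06913385261850921 j [ 62.9   5.1 -25.2   0.  -59.3  21. ]
```

View pics/c6.png

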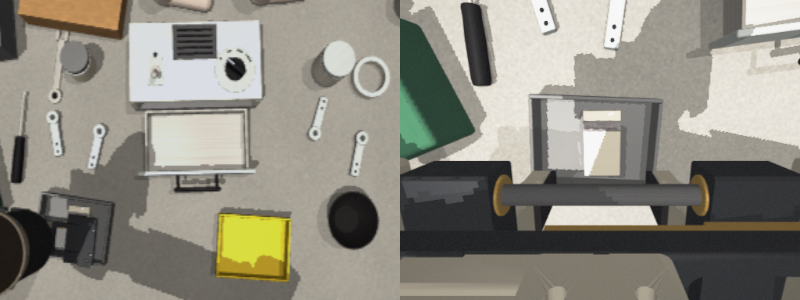

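```bash
cat > bars.py <<'E'
from h import *
def comps(f,v=150,lo=110,hi=300):
    b=cv2.imread('pics/%s.png'%f);h=cv2.cvtColor(b,cv2.COLOR_BGR2HSV);m=((h[:,:,2]>v)&(h[:,:,1]<45)).astype(np.uint8)
    n,l,s,c=cv2.connectedComponentsWithStats(m); return [(np.argwhere(l==i)[:,::-1],c[i]) for i in range(1,n) if lo<s[i,4]<hi and s[i,1]>60]
def bars(f,z=.016,**k):
    out=[]
    for px,c in comps(f,**k):
        q=np.array([onz(f,p,z)[:2] for p in px]);M=q.mean(0)
        if not(.42<M[0]<.75 and .2<abs(M[1]-.035)<.5):continue
        u=np.linalg.svd(q-M)[2][0] if 0 else np.linalg.eigh(np.cov((q-M).T))[1][:,1]
        a=(q-M)@u;L=np.ptp(a)
        if not .085<L<.115: continue
        if a.max()>-a.min(): u=-u;a=-a   # knuckle end is nearer to centroid
        v=np.array([-u[1],u[0]]);bb=(q-M)@v
        ctr=M+u*((a.max()+a.min())/2-.00175)+v*np.mean([bb.max(),bb.min()])
        out.append((ctr,np.degrees(np.arctan2(u[1],u[0])),c)); print(f,'ctr',ctr.round(4),'yaw',out[-1][1].round(1),'L',L.round(3),'W',np.ptp(bb).round(3),'px',c.round(0))
    return out
E
python3 - <<'E'
from bars import *
print('t0');bars('t0',v=165);B=bars('t2')
for ctr,y,c in B:
    p=proj('s2',[*ctr,.016])[0]
    cs=[k for _,k in comps('s2',v=130,lo=80,hi=600)]
    k=min(cs,key=lambda k:np.linalg.norm(k-p)); q,e=two('t2',c,'s2',k); print(p.round(0),k.round(0),q.round(3),round(e,3))
D=lambda x,y:(100+x/1.25,90+y/1.4286)
for n,p,z in [('RL',(145,112),.07),('RR',(258,107),.07),('FR',(255,172),.09),('FL',(147,175),.09),('pullL',(177,188),.07),('pullR',(218,187),.07)]: print(n,onz('t2',D(*p),z).round(3))
E
```

```text
t0
t0 ctr [0.5748 0.3803] yaw 12.1 L 0.098 W 0.028 px [143. 182.]
t0 ctr [ 0.5672 -0.2835] yaw 169.6 L 0.094 W 0.029 px [359. 186.]
t0 ctr [0.5449 0.2801] yaw -12.9 L 0.096 W 0.028 px [176. 192.]
t0 ctr [ 0.5266 -0.3675] yaw -15.9 L 0.098 W 0.03 px [387. 197.]
RL [0.611 0.151 0.07 ]
RR [ 0.62  -0.113  0.07 ]
FR [ 0.486 -0.102  0.09 ]
FL [0.481 0.145 0.09 ]
pullL [0.455 0.077 0.07 ]
pullR [ 0.457 -0.018  0.07 ]
```

Run:
```python
from bars import *
for v in(165,175,185):
  print(v);B=bars('t2',v=v)
for ctr,y,c in bars('t2',v=165):
  p=proj('s2',[*ctr,.016])[0]
  for v in(140,155,170):
    cs=[k for _,k in comps('s2',v=v,lo=80,hi=600)]
    k=min(cs,key=lambda k:np.linalg.norm(k-p)); q,e=two('t2',c,'s2',k); print(v,p.round(0),k.round(0),q.round(3),round(e,3))
```

```text
165
t2 ctr [0.7207 0.2548] yaw -11.4 L 0.109 W 0.08 px [187. 134.]
175
t2 ctr [ 0.6961 -0.4066] yaw 85.2 L 0.091 W 0.089 px [397. 143.]
t2 ctr [ 0.6067 -0.2716] yaw 161.8 L 0.095 W 0.028 px [355. 173.]
t2 ctr [0.5749 0.3799] yaw 11.7 L 0.098 W 0.026 px [143. 182.]
t2 ctr [0.545  0.2803] yaw -13.3 L 0.096 W 0.028 px [176. 192.]
t2 ctr [ 0.5267 -0.3671] yaw -15.4 L 0.098 W 0.028 px [387. 197.]
185
t2 ctr [ 0.6961 -0.4054] yaw 93.4 L 0.088 W 0.088 px [397. 143.]
t2 ctr [ 0.6068 -0.2714] yaw 163.1 L 0.095 W 0.027 px [355. 173.]
t2 ctr [0.5746 0.3798] yaw 11.7 L 0.098 W 0.026 px [143. 182.]
t2 ctr [0.545  0.2791] yaw -13.2 L 0.096 W 0.026 px [176. 192.]
t2 ctr [ 0.5262 -0.3673] yaw -16.0 L 0.097 W 0.027 px [387. 197.]
t2 ctr [0.7207 0.2548] yaw -11.4 L 0.109 W 0.08 px [187. 134.]
140 [272. 292.] [363. 225.] [0.615 0.305 0.276] 0.231
155 [272. 292.] [215. 296.] [0.782 0.196 0.022] 0.149
170 [272. 292.] [308. 317.] [ 0.716  0.311 -0.057] 0.118
```

Emit:
carry_out([
  [[0,0,0],[0,0,7.1],110],
  [[0.0342,0,0.01],[0,0,0],110],
  [[0.0342,0,0.01],[0,0,0],110],
  [[0.0342,0,0.01],[0,0,0],110],
  [[0.0342,0,0.01],[0,0,0],110],
  [[0.0342,-0.0014,0.01],[0,0,0],110],
  [[0,0,0.035],[0,0,0],110],
  [[0,0,0.035],[0,0,0],110],
  [[0,0,0.03],[0,0,0],110],
  [[0,0,0],[0,0,0],110],
  [[0,0,0],[0,0,0],110],
])

```text
time_s: 11.32
tcp_pos: [0.544, 0.2791, 0.2083]
eef_rot: [179.7, 0.2, -13.2]
contact_force: [0.7, 0.1, 0.7]
gripper_width: 0.0499
```

Run:
```python
from bars import *
st(); a=cap('wrist','w7'); cv2.imwrite('pics/c7.png',cv2.resize(a,(640,480)))
for c,t,z in[('can',(580,204),.1),('jarL',(250,204),.09)]: print(c,onz('t0',(c=='can' and (371.7,129.7)) or (250*.64,204*.64),z).round(3))
for ctr,y,c in bars('t2',v=175)[1:]:
  p=proj('s2',[*ctr,.016])[0]
  for v in(150,165,175,185):
    cs=[k for _,k in comps('s2',v=v,lo=80,hi=500)]
    k=min(cs,key=lambda k:np.linalg.norm(k-p)); q,e=two('t2',c,'s2',k); print(v,p.round(0),k.round(0),q.round(3),round(e,3))
```

```text
11.3167 [0.544  0.2791 0.2083] [179.69   0.18 -13.18] F [0.7 0.1 0.7] w 0.04990798904939181 j [ 45.4  25.6 -20.4   0.  -44.4  31.4]
can [ 0.716 -0.298  0.1  ]
jarL [0.719 0.311 0.09 ]
t2 ctr [ 0.6961 -0.4066] yaw 85.2 L 0.091 W 0.089 px [397. 143.]
t2 ctr [ 0.6067 -0.2716] yaw 161.8 L 0.095 W 0.028 px [355. 173.]
t2 ctr [0.5749 0.3799] yaw 11.7 L 0.098 W 0.026 px [143. 182.]
t2 ctr [0.545  0.2803] yaw -13.3 L 0.096 W 0.028 px [176. 192.]
t2 ctr [ 0.5267 -0.3671] yaw -15.4 L 0.098 W 0.028 px [387. 197.]
150 [176. 185.] [215. 295.] [ 0.635 -0.313 -0.613] 0.279
165 [176. 185.] [177. 185.] [ 0.603 -0.27   0.016] 0.0
175 [176. 185.] [177. 185.] [ 0.603 -0.271  0.015] 0.0
185 [176. 185.] [139. 180.] [ 0.648 -0.312  0.036] 0.129
150 [338. 282.] [363. 225.] [0.535 0.356 0.211] 0.08
165 [338. 282.] [338. 283.] [0.578 0.38  0.018] 0.001
175 [338. 282.] [338. 283.] [0.578 0.38  0.017] 0.001
185 [338. 282.] [338. 282.] [0.577 0.38  0.018] 0.002
150 [316. 257.] [363. 225.] [0.502 0.311 0.153] 0.139
165 [316. 257.] [315. 257.] [0.548 0.279 0.017] 0.0
175 [316. 257.] [315. 257.] [0.548 0.279 0.017] 0.001
185 [316. 257.] [315. 258.] [0.549 0.279 0.016] 0.0
150 [175. 162.] [107.  89.] [ 0.598 -0.319  0.366] 0.238
165 [175. 162.] [175. 162.] [ 0.529 -0.367  0.018] 0.002
175 [175. 162.] [177. 185.] [ 0.53  -0.405 -0.121] 0.031
185 [175. 162.] [139. 180.] [ 0.579 -0.457 -0.106] 0.114
```

View pics/c7.png

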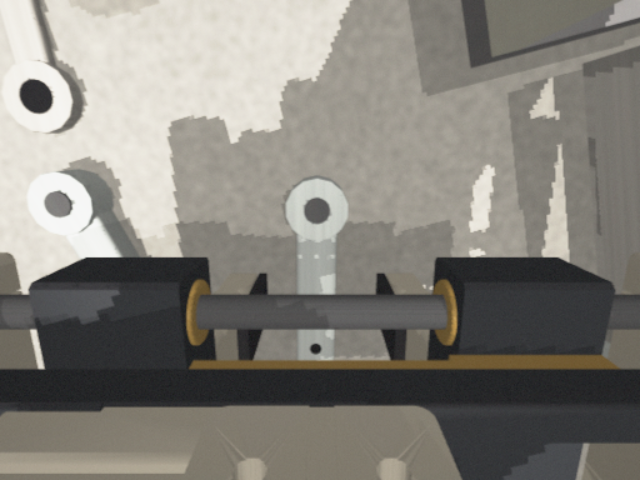

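Emit:
carry_out([
  [[0.001,0,0.015],[0,0,0],110],
  [[0,0,0.011],[0,0,0],110],
  [[0,0,0],[0,0,0],255],
  [[0,0,0],[0,0,0],255],
  [[0,0,0],[0,0,0],255],
  [[0,0,0],[0,0,0],255],
  [[0,0,0],[0,0,0],255],
  [[0,0,-0.02],[0,0,0],255],
  [[0,0,-0.04],[0,0,0],255],
  [[0,0,-0.04],[0,0,0],255],
  [[0,0,-0.03],[0,0,0],255],
  [[0,0,0],[0,0,0],255],
], grip_force=30)

```text
time_s: 12.37
tcp_pos: [0.5471, 0.2807, 0.3226]
eef_rot: [-179.5, -0.4, -13.1]
contact_force: [1.5, 0.6, 0.0]
gripper_width: 0.0195
```

Emit:
carry_out([
  [[0,0,0],[0,0,-7],255],
  [[0,0,0],[0,0,-7],255],
  [[0,0.0346,0],[0,0,0],255],
  [[0,0.0346,0],[0,0,0],255],
  [[0,0.0346,0],[0,0,0],255],
  [[0,0.0346,0],[0,0,0],255],
  [[0,0.0346,0],[0,0,0],255],
  [[0,0,0.02],[0,0,0],255],
  [[0,0,0.02],[0,0,0],255],
  [[0,0,0.02],[0,0,0],255],
  [[0,0,0],[0,0,0],255],
  [[0,0,0],[0,0,0],255],
])

```text
time_s: 13.37
tcp_pos: [0.5477, 0.1064, 0.2541]
eef_rot: [179.9, 0.1, 0.8]
contact_force: [-0.3, -0.2, -0.4]
gripper_width: 0.0197
```

Emit:
carry_out([
  [[0.003,-0.001,0.015],[0,0,0],255],
  [[0,0,0.012],[0,0,0],255],
  [[0,0,0.008],[0,0,0],255],
  [[0,0,0],[0,0,0],255],
  [[0,0,0],[0,0,0],172],
  [[0,0,0],[0,0,0],172],
  [[0,0,0],[0,0,0],172],
  [[0,0,-0.015],[0,0,0],172],
  [[0,0,-0.03],[0,0,0],172],
  [[0,0,-0.04],[0,0,0],110],
  [[0,0,-0.02],[0,0,0],110],
])

```text
time_s: 14.28
tcp_pos: [0.5517, 0.1079, 0.3291]
eef_rot: [-179.9, -0.2, 0.9]
contact_force: [0.8, 0.8, -0.0]
gripper_width: 0.0369
```

Emit:
carry_out([
  [[0,0,0],[0,0,-5.45],110],
  [[0,0,0],[0,0,-5.45],110],
  [[0.0112,-0.0374,0],[0,0,0],110],
  [[0.0112,-0.0374,0],[0,0,0],110],
  [[0.0112,-0.0374,0],[0,0,0],110],
  [[0.0112,-0.0374,0],[0,0,0],110],
  [[0.0112,-0.0374,0],[0,0,0],110],
  [[0.0112,-0.0374,0],[0,0,0],110],
  [[0.0112,-0.0374,0],[0,0,0],110],
  [[0,0,0.035],[0,0,0],110],
  [[0,0,0.035],[0,0,0],110],
  [[0,0,0],[0,0,0],110],
])

```text
time_s: 15.28
tcp_pos: [0.5721, 0.379, 0.2474]
eef_rot: [179.7, 0.6, 11.7]
contact_force: [-2.1, -1.4, -2.1]
gripper_width: 0.0496
```

Run:
```python
from bars import *
st(); cap('top','t3'); bars('t3',v=175); cap('wrist','w8')
# knuckle ring seen by wrist: circle near expected
q=proj('w8',[[.5748+.036*np.cos(np.radians(11.8)),.3799+.036*np.sin(np.radians(11.8)),.02]])[0];print('exp',q)
g=cv2.imread('pics/w8.png',0);x,y=q.astype(int);w=g[max(0,y-45):y+45,x-45:x+45]
print(cv2.HoughCircles(cv2.medianBlur(w,3),cv2.HOUGH_GRADIENT,1,20,param1=100,param2=20,minRadius=12,maxRadius=40),'off',x-45,max(0,y-45))
```

```text
15.2833 [0.5721 0.379  0.2474] [179.72   0.57  11.7 ] F [-2.1 -1.4 -2.1] w 0.049563145710694326 j [ 49.7  28.9  -8.   -0.2 -53.8  52.1]
t3 ctr [ 0.6068 -0.2713] yaw 161.6 L 0.095 W 0.029 px [355. 173.]
t3 ctr [ 0.5266 -0.3676] yaw -15.8 L 0.098 W 0.03 px [387. 197.]
exp [254.92104146 155.86612074]
[[[45.5 46.5 20.7]]] off 209 110
```

Emit:
carry_out([
  [[0.002,-0.001,0.03],[0,0,0],110],
  [[0,0,0.02],[0,0,0],110],
  [[0,0,0.011],[0,0,0],110],
  [[0,0,0],[0,0,0],110],
  [[0,0,0],[0,0,0],110],
])

```text
time_s: 15.8
tcp_pos: [0.577, 0.3814, 0.1954]
eef_rot: [-180.0, -0.1, 11.7]
contact_force: [0.0, 0.9, 0.3]
gripper_width: 0.0497
```

Emit:
carry_out([
  [[-0.002,0.001,0.013],[0,0,0],110],
  [[0,0,0],[0,0,0],110],
  [[0,0,0],[0,0,0],255],
  [[0,0,0],[0,0,0],255],
  [[0,0,0],[0,0,0],255],
  [[0,0,0],[0,0,0],255],
  [[0,0,0],[0,0,0],255],
  [[0,0,-0.02],[0,0,0],255],
  [[0,0,-0.04],[0,0,0],255],
  [[0,0,-0.04],[0,0,0],255],
  [[0,0,-0.03],[0,0,0],255],
  [[0,0,0],[0,0,0],255],
])

```text
time_s: 16.8
tcp_pos: [0.5761, 0.3811, 0.319]
eef_rot: [-179.7, -0.6, 11.8]
contact_force: [1.0, 1.3, -0.4]
gripper_width: 0.0198
```

Emit:
carry_out([
  [[0,0,0],[0,0,5.45],255],
  [[0,0,0],[0,0,5.45],255],
  [[-0.0038,0.0402,0],[0,0,0],255],
  [[-0.0038,0.0402,0],[0,0,0],255],
  [[-0.0038,0.0402,0],[0,0,0],255],
  [[-0.0038,0.0402,0],[0,0,0],255],
  [[-0.0038,0.0402,0],[0,0,0],255],
  [[-0.0038,0.0402,0],[0,0,0],255],
  [[-0.0038,0.0402,0],[0,0,0],255],
  [[-0.0038,0.0402,0],[0,0,0],255],
  [[0,0,0.03],[0,0,0],255],
  [[0,0,0.02],[0,0,0],255],
])

```text
time_s: 17.8
tcp_pos: [0.5482, 0.0555, 0.2604]
eef_rot: [-179.9, -0.1, 0.6]
contact_force: [-0.9, 0.5, -2.3]
gripper_width: 0.0195
```

Emit:
carry_out([
  [[0,0,0],[0,0,0],255],
  [[0,0,0],[0,0,0],255],
  [[0,0,0],[0,0,0],255],
])

```text
time_s: 18.05
tcp_pos: [0.5493, 0.0584, 0.2616]
eef_rot: [180.0, -0.1, 0.9]
contact_force: [0.2, -0.1, -0.8]
gripper_width: 0.0195
```

Down 0.043, release, up.

Emit:
carry_out([
  [[0.001,0,0.02],[0,0,0],255],
  [[0,0,0.015],[0,0,0],255],
  [[0,0,0.008],[0,0,0],255],
  [[0,0,0],[0,0,0],255],
  [[0,0,0],[0,0,0],172],
  [[0,0,0],[0,0,0],172],
  [[0,0,0],[0,0,0],172],
  [[0,0,-0.015],[0,0,0],172],
  [[0,0,-0.03],[0,0,0],172],
  [[0,0,-0.04],[0,0,0],110],
  [[0,0,-0.02],[0,0,0],110],
])

```text
time_s: 18.97
tcp_pos: [0.5506, 0.0581, 0.3272]
eef_rot: [-179.9, -0.3, 0.9]
contact_force: [1.5, 0.3, 1.4]
gripper_width: 0.0368
```

Emit:
carry_out([
  [[0,0,0],[0,0,6.3],110],
  [[0,0,0],[0,0,6.3],110],
  [[0,0,0],[0,0,6.3],110],
  [[0.0172,0.0329,0],[0,0,0],110],
  [[0.0172,0.0329,0],[0,0,0],110],
  [[0.0172,0.0329,0],[0,0,0],110],
  [[0.0172,0.0329,0],[0,0,0],110],
  [[0.0172,0.0329,0],[0,0,0],110],
  [[0.0172,0.0329,0],[0,0,0],110],
  [[0.0172,0.0329,0],[0,0,0],110],
  [[0.0172,0.0329,0],[0,0,0],110],
  [[0.0172,0.0329,0],[0,0,0],110],
])

```text
time_s: 19.97
tcp_pos: [0.605, -0.2734, 0.3234]
eef_rot: [-180.0, -0.0, -18.1]
contact_force: [0.7, -0.4, 0.2]
gripper_width: 0.0497
```

Emit:
carry_out([
  [[0,0,0.035],[0,0,0],110],
  [[0,0,0.035],[0,0,0],110],
  [[0,0,0],[0,0,0],110],
  [[0,0,0],[0,0,0],110],
  [[0,0,0],[0,0,0],110],
])

```text
time_s: 20.38
tcp_pos: [0.6058, -0.2715, 0.2546]
eef_rot: [180.0, -0.1, -18.0]
contact_force: [-0.2, -0.1, 0.8]
gripper_width: 0.0499
```

Run:
```python
from bars import *
st(); a=cap('wrist','w9');cv2.imwrite('pics/c9.png',cv2.resize(a,(560,420)))
```

```text
20.3833 [ 0.6058 -0.2715  0.2546] [ 1.7997e+02 -1.0000e-01 -1.8020e+01] F [-0.2 -0.1  0.8] w 0.04992667554867094 j [ -7.3  26.4 -11.2   0.1 -52.3  79.3]
```

View pics/c9.png

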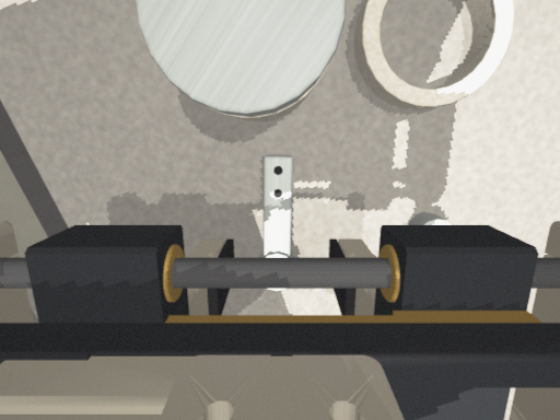

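Run:
```python
from bars import *
k=512/560
p=onz('w9',(278*k,155*k),.016);print(p); y=np.radians(-18.5);print(p[:2]-.0475*np.array([np.cos(y),np.sin(y)]))
```

```text
[ 0.65317458 -0.28446699  0.016     ]
[ 0.60812921 -0.26939502]
```

Emit:
carry_out([
  [[0,-0.001,0.035],[0,0,0],110],
  [[0,0,0.025],[0,0,0],110],
  [[0,0,0.012],[0,0,0],110],
  [[0,0,0],[0,0,0],255],
  [[0,0,0],[0,0,0],255],
  [[0,0,0],[0,0,0],255],
  [[0,0,0],[0,0,0],255],
  [[0,0,0],[0,0,0],255],
  [[0,0,-0.03],[0,0,0],255],
  [[0,0,-0.04],[0,0,0],255],
  [[0,0,-0.04],[0,0,0],255],
  [[0,0,-0.02],[0,0,0],255],
])

```text
time_s: 21.43
tcp_pos: [0.6062, -0.2711, 0.3169]
eef_rot: [180.0, -0.4, -18.0]
contact_force: [0.8, -0.7, -0.1]
gripper_width: 0.0196
```

Emit:
carry_out([
  [[0,0,0],[0,0,-6.3],255],
  [[0,0,0],[0,0,-6.3],255],
  [[0,0,0],[0,0,-6.3],255],
  [[-0.0067,-0.0403,0],[0,0,0],255],
  [[-0.0067,-0.0403,0],[0,0,0],255],
  [[-0.0067,-0.0403,0],[0,0,0],255],
  [[-0.0067,-0.0403,0],[0,0,0],255],
  [[-0.0067,-0.0403,0],[0,0,0],255],
  [[-0.0067,-0.0403,0],[0,0,0],255],
  [[-0.0067,-0.0403,0],[0,0,0],255],
  [[0,0,0.03],[0,0,0],255],
  [[0,0,0.02],[0,0,0],255],
])

```text
time_s: 22.43
tcp_pos: [0.5541, 0.0134, 0.2614]
eef_rot: [-179.9, -0.2, 1.1]
contact_force: [-1.5, -0.8, -2.4]
gripper_width: 0.0194
```

Emit:
carry_out([
  [[0,0,0],[0,0,0],255],
  [[0,0,0],[0,0,0],255],
  [[0,0,0],[0,0,0],255],
])

```text
time_s: 22.68
tcp_pos: [0.555, 0.0105, 0.262]
eef_rot: [-180.0, -0.1, 0.8]
contact_force: [0.2, 0.0, 0.6]
gripper_width: 0.0193
```

Emit:
carry_out([
  [[0,0.001,0.02],[0,0,0],255],
  [[0,0,0.015],[0,0,0],255],
  [[0,0,0.008],[0,0,0],255],
  [[0,0,0],[0,0,0],255],
  [[0,0,0],[0,0,0],172],
  [[0,0,0],[0,0,0],172],
  [[0,0,0],[0,0,0],172],
  [[0,0,-0.015],[0,0,0],172],
  [[0,0,-0.03],[0,0,0],172],
  [[0,0,-0.04],[0,0,0],110],
  [[0,0,-0.02],[0,0,0],110],
])

```text
time_s: 23.6
tcp_pos: [0.5552, 0.0097, 0.3271]
eef_rot: [-180.0, -0.2, 0.9]
contact_force: [1.0, 0.9, 0.2]
gripper_width: 0.0371
```

Run:
```python
from bars import *
st(); a=cap('top','t4'); bars('t4',v=175);bars('t4',v=185)
```

```text
23.6 [0.5552 0.0097 0.3271] [-179.98   -0.25    0.85] F [1.  0.9 0.2] w 0.03708639927780943 j [ 21.2  13.  -20.9   0.1 -55.9  69.6]
```

Run:
```python
from bars import *
for v in (110,120,130,140,150,165): print(v);bars('t4',v=v,hi=400)
b=cv2.imread('pics/t4.png');cv2.imwrite('pics/c10.png',cv2.resize(b[100:260,190:430],(720,480)))
```

```text
110
120
130
140
150
165
```

View pics/c10.png

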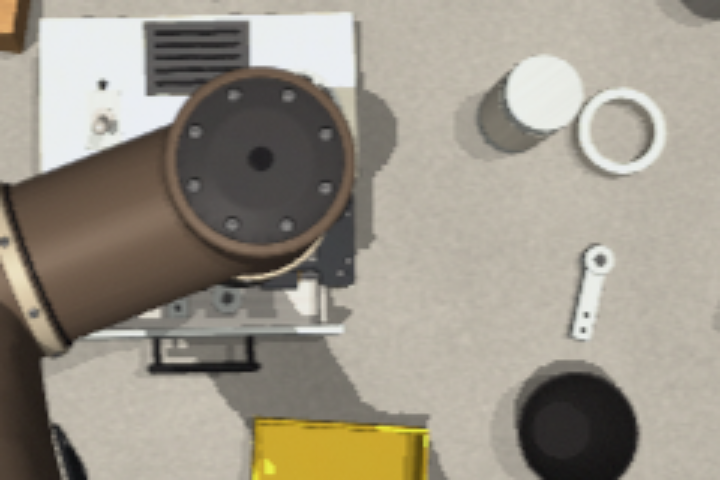

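Run:
```python
from bars import *
for v in (195,205,215): bars('t4',v=v,hi=400)
p=onz('t4',(190+578/3,100+430/3),.06);print('bowl rim~',p)
```

```text
t4 ctr [ 0.6966 -0.4061] yaw 105.4 L 0.091 W 0.089 px [397. 143.]
t4 ctr [ 0.5267 -0.3673] yaw -15.7 L 0.098 W 0.03 px [387. 197.]
t4 ctr [ 0.696  -0.4018] yaw -89.4 L 0.088 W 0.088 px [397. 143.]
t4 ctr [ 0.5264 -0.3668] yaw -15.8 L 0.097 W 0.028 px [387. 197.]
t4 ctr [ 0.697  -0.4052] yaw 145.4 L 0.088 W 0.087 px [397. 143.]
t4 ctr [ 0.5267 -0.3671] yaw -15.5 L 0.096 W 0.025 px [387. 197.]
bowl rim~ [ 0.3894891  -0.33442008  0.06      ]
```

Emit:
carry_out([
  [[0,0,0],[0,0,5.55],110],
  [[0,0,0],[0,0,5.55],110],
  [[0,0,0],[0,0,5.5],110],
  [[0.0074,0.037,0],[0,0,0],110],
  [[0.0074,0.037,0],[0,0,0],110],
  [[0.0074,0.037,0],[0,0,0],110],
  [[0.0074,0.037,0],[0,0,0],110],
  [[0.0074,0.037,0],[0,0,0],110],
  [[0.0074,0.037,0],[0,0,0],110],
  [[0.0074,0.037,0],[0,0,0],110],
  [[0.0074,0.037,0],[0,0,0],110],
  [[0.0074,0.037,0],[0,0,0],110],
])

```text
time_s: 24.65
tcp_pos: [0.5274, -0.3307, 0.3231]
eef_rot: [-180.0, -0.0, -15.8]
contact_force: [0.7, 0.2, -0.3]
gripper_width: 0.0493
```

Emit:
carry_out([
  [[0.0074,0.037,0],[0,0,0],110],
  [[0,0,0.035],[0,0,0],110],
  [[0,0,0.035],[0,0,0],110],
  [[0,0,0],[0,0,0],110],
  [[0,0,0],[0,0,0],110],
  [[0,0,0],[0,0,0],110],
])

```text
time_s: 25.15
tcp_pos: [0.5258, -0.3665, 0.2544]
eef_rot: [180.0, -0.1, -15.7]
contact_force: [0.4, 0.8, 1.2]
gripper_width: 0.0498
```

Run:
```python
from bars import *
st(); cap('wrist','w10')
q=proj('w10',[[.5266+.036*np.cos(np.radians(-15.7)),-.367+.036*np.sin(np.radians(-15.7)),.02]])[0];print('exp',q)
g=cv2.imread('pics/w10.png',0);x,y=q.astype(int);w=g[max(0,y-45):y+45,x-45:x+45]
print(cv2.HoughCircles(cv2.medianBlur(w,3),cv2.HOUGH_GRADIENT,1,20,param1=100,param2=20,minRadius=12,maxRadius=40),'off',x-45,max(0,y-45))
```

```text
25.15 [ 0.5258 -0.3665  0.2544] [ 1.7995e+02 -7.0000e-02 -1.5720e+01] F [0.4 0.8 1.2] w 0.049766120181313905 j [-17.5  24.6 -14.3   0.1 -51.   91.7]
exp [257.44124771 158.66095324]
[[[39.5 45.5 20.5]]] off 212 113
```

Emit:
carry_out([
  [[0.001,-0.002,0.035],[0,0,0],110],
  [[0,0,0.025],[0,0,0],110],
  [[0,0,0.012],[0,0,0],110],
  [[0,0,0],[0,0,0],255],
  [[0,0,0],[0,0,0],255],
  [[0,0,0],[0,0,0],255],
  [[0,0,0],[0,0,0],255],
  [[0,0,0],[0,0,0],255],
  [[0,0,-0.03],[0,0,0],255],
  [[0,0,-0.04],[0,0,0],255],
  [[0,0,-0.04],[0,0,0],255],
  [[0,0,-0.02],[0,0,0],255],
])

```text
time_s: 26.2
tcp_pos: [0.5273, -0.3653, 0.3167]
eef_rot: [179.9, -0.4, -15.7]
contact_force: [0.9, -0.6, -0.6]
gripper_width: 0.0193
```

Emit:
carry_out([
  [[0,0,0],[0,0,-5.55],255],
  [[0,0,0],[0,0,-5.55],255],
  [[0,0,0],[0,0,-5.5],255],
  [[0.0036,-0.0408,0],[0,0,0],255],
  [[0.0036,-0.0408,0],[0,0,0],255],
  [[0.0036,-0.0408,0],[0,0,0],255],
  [[0.0036,-0.0408,0],[0,0,0],255],
  [[0.0036,-0.0408,0],[0,0,0],255],
  [[0.0036,-0.0408,0],[0,0,0],255],
  [[0.0036,-0.0408,0],[0,0,0],255],
  [[0.0036,-0.0408,0],[0,0,0],255],
  [[0,0,0.02],[0,0,0],255],
])

```text
time_s: 27.2
tcp_pos: [0.5528, -0.0323, 0.295]
eef_rot: [-179.9, -0.5, 1.1]
contact_force: [1.2, 0.1, -1.3]
gripper_width: 0.0195
```

Emit:
carry_out([
  [[0,0,0.02],[0,0,0],255],
  [[0,0,0.01],[0,0,0],255],
  [[0,0,0],[0,0,0],255],
  [[0,0,0],[0,0,0],255],
  [[0,0,0],[0,0,0],255],
])

```text
time_s: 27.62
tcp_pos: [0.5511, -0.0385, 0.2617]
eef_rot: [180.0, -0.1, 0.8]
contact_force: [0.6, -0.0, -1.2]
gripper_width: 0.0193
```

Emit:
carry_out([
  [[0,0,0.02],[0,0,0],255],
  [[0,0,0.015],[0,0,0],255],
  [[0,0,0.008],[0,0,0],255],
  [[0,0,0],[0,0,0],255],
  [[0,0,0],[0,0,0],172],
  [[0,0,0],[0,0,0],172],
  [[0,0,0],[0,0,0],172],
  [[0,0,-0.015],[0,0,0],172],
  [[0,0,-0.03],[0,0,0],172],
  [[0,0,-0.04],[0,0,0],255],
  [[0,0,-0.04],[0,0,0],255],
  [[-0.0133,-0.023,-0.03],[0,0,0],255],
])

```text
time_s: 28.62
tcp_pos: [0.5384, -0.0168, 0.3763]
eef_rot: [180.0, -0.2, 0.7]
contact_force: [2.0, 1.4, 1.3]
gripper_width: 0.0142
```

Emit:
carry_out([
  [[-0.0133,-0.023,-0.015],[0,0,0],255],
  [[-0.0133,-0.023,-0.015],[0,0,0],255],
  [[0,0,0],[0,0,0],255],
  [[0,0,0],[0,0,0],255],
])

```text
time_s: 28.95
tcp_pos: [0.5092, 0.0312, 0.4043]
eef_rot: [-179.9, -0.2, 0.9]
contact_force: [-0.4, -1.2, 0.1]
gripper_width: 0.0002
```

Run:
```python
from h import *
st(); a=cap('wrist','w11'); cv2.imwrite('pics/c11.png',cv2.resize(a[:200],(800,312)))
```

```text
28.95 [0.5092 0.0312 0.4043] [-179.92   -0.18    0.94] F [-0.4 -1.2  0.1] w 0.0002137327890123542 j [ 25.6   4.9 -19.9  -0.  -65.1  65.4]
```

View pics/c11.png

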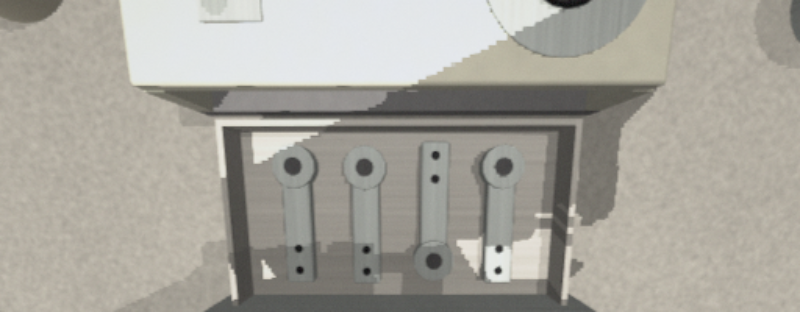

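Emit:
carry_out([
  [[-0.03,0,0],[0,0,0],255],
  [[-0.03,0,0],[0,0,0],255],
  [[-0.024,0,0.02],[0,0,0],255],
  [[0,0,0.03],[0,0,0],255],
  [[0,0,0.03],[0,0,0],255],
  [[0,0,0.03],[0,0,0],255],
  [[0,0,0.03],[0,0,0],255],
  [[0,0,0.03],[0,0,0],255],
  [[0,0,0],[0,0,0],255],
  [[0,0,0],[0,0,0],255],
])

```text
time_s: 29.83
tcp_pos: [0.4255, 0.0284, 0.2314]
eef_rot: [179.8, 0.3, 0.8]
contact_force: [0.2, 0.8, 0.7]
gripper_width: 0.0
```

Emit:
carry_out([
  [[0.007,-0.001,0],[0,0,0],255],
  [[0.007,0,0],[0,0,0],255],
  [[0.008,0,0],[0,0,0],255],
  [[0.01,0,0],[0,0,0],255],
  [[0.012,0,0],[0,0,0],255],
  [[0.013,0,0],[0,0,0],255],
  [[0.014,0,0],[0,0,0],255],
  [[0.014,0,0],[0,0,0],255],
  [[0.014,0,0],[0,0,0],255],
  [[0.014,0,0],[0,0,0],255],
  [[0.014,0,0],[0,0,0],255],
  [[0.014,0,0],[0,0,0],255],
])

```text
time_s: 30.83
tcp_pos: [0.5666, 0.0325, 0.234]
eef_rot: [-179.9, 0.1, 0.8]
contact_force: [-11.3, 8.2, 6.1]
gripper_width: 0.0007
```

Emit:
carry_out([
  [[0.008,0,0],[0,0,0],255],
  [[0.006,0,0],[0,0,0],255],
  [[0.005,0,0],[0,0,0],255],
  [[0.003,0,0],[0,0,0],255],
  [[0,0,0],[0,0,0],255],
])

```text
time_s: 31.25
tcp_pos: [0.5887, 0.0328, 0.2339]
eef_rot: [-180.0, 0.1, 0.8]
contact_force: [-7.5, 4.5, 3.5]
gripper_width: 0.0003
```

Emit:
carry_out([
  [[0.003,0,0],[0,0,0],255],
  [[0.002,0,0],[0,0,0],255],
  [[0,0,0],[0,0,0],255],
  [[0,0,0],[0,0,0],255],
])

```text
time_s: 31.58
tcp_pos: [0.5909, 0.0328, 0.2338]
eef_rot: [-180.0, 0.4, 0.8]
contact_force: [-20.7, 8.3, 13.2]
gripper_width: 0.0006
```

On the stop at 20 N. Let go, slowly back, then check.

Emit:
carry_out([
  [[-0.005,0,0],[0,0,0],255],
  [[-0.005,0,0],[0,0,0],255],
  [[-0.005,0,0],[0,0,0],255],
  [[-0.005,0,0],[0,0,0],255],
  [[-0.01,0,0],[0,0,0],255],
  [[0,0,0],[0,0,0],255],
  [[0,0,0],[0,0,0],255],
  [[0,0,0],[0,0,0],255],
  [[0,0,0],[0,0,0],255],
  [[0,0,0],[0,0,0],255],
  [[0,0,0],[0,0,0],255],
  [[0,0,0],[0,0,0],255],
])

```text
time_s: 32.58
tcp_pos: [0.5639, 0.0322, 0.2325]
eef_rot: [180.0, 0.0, 0.8]
contact_force: [-0.1, 0.3, -0.7]
gripper_width: 0.0006
```

Run:
```python
from h import *
st()
b=cap('top','t5'); cv2.imwrite('pics/c12.png',cv2.resize(b[90:200,190:330],(700,550)))
```

```text
32.5833 [0.5639 0.0322 0.2325] [1.7999e+02 1.0000e-02 8.2000e-01] F [-0.1  0.3 -0.7] w 0.0005638996992929817 j [ 23.1  20.1 -25.5   0.  -44.4  67.7]
```

View pics/c12.png

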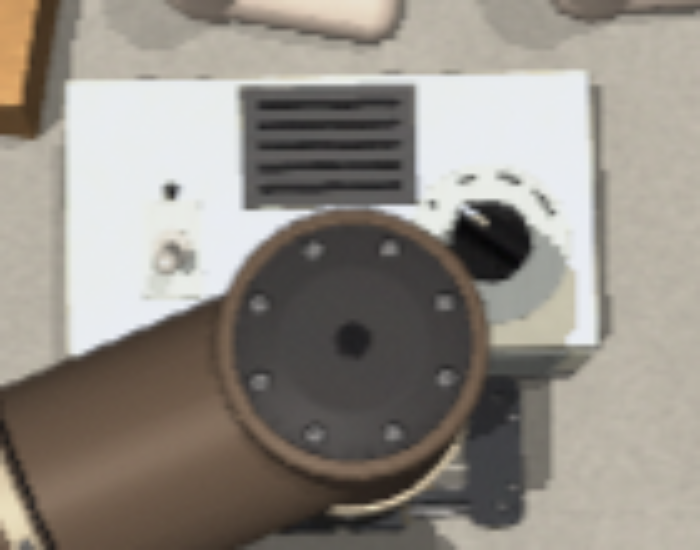

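Emit:
carry_out([
  [[0,0,-0.0325],[0,0,0],110],
  [[0,0,-0.0325],[0,0,0],110],
  [[0,0,-0.0325],[0,0,0],110],
  [[0,0,-0.0325],[0,0,0],110],
  [[0,0,0],[0,0,-6.8],110],
  [[0,0,0],[0,0,-6.8],110],
  [[0,0,0],[0,0,-6.8],110],
  [[0,0,0],[0,0,-6.8],110],
  [[0,0,0],[0,0,-6.8],110],
  [[0,0,0],[0,0,-6.8],110],
  [[0,0,0],[0,0,-6.8],110],
  [[0,0,0],[0,0,-6.6],110],
])

```text
time_s: 33.63
tcp_pos: [0.5637, 0.0322, 0.3626]
eef_rot: [-180.0, 0.0, 55.4]
contact_force: [-0.2, 0.1, -0.6]
gripper_width: 0.0496
```

Emit:
carry_out([
  [[0,0.0381,0],[0,0,0],110],
  [[0,0.0381,0],[0,0,0],110],
  [[0,0.0381,0],[0,0,0],110],
  [[0.0018,0.0381,0],[0,0,0],110],
  [[0,0,0],[0,0,0],110],
  [[0,0,0],[0,0,0],110],
])

```text
time_s: 34.13
tcp_pos: [0.6908, -0.0551, 0.3607]
eef_rot: [-179.9, 0.1, 54.9]
contact_force: [-1.1, 0.2, -0.8]
gripper_width: 0.0498
```

Run:
```python
from h import *
st(); a=cap('wrist','w12'); cv2.imwrite('pics/c13.png',cv2.resize(a,(640,480)))
print(proj('w12',[[.690,-.054,.142],[.690,-.054,.12]])*1.25)
```

```text
34.1333 [ 0.6908 -0.0551  0.3607] [-1.799e+02  1.000e-01  5.488e+01] F [-1.1  0.2 -0.8] w 0.049812436137535734 j [ 11.5  23.8  -0.2  -0.  -66.1 133.4]
[[318.75773224 264.47109693]
 [319.01828915 253.54269573]]
```

View pics/c13.png

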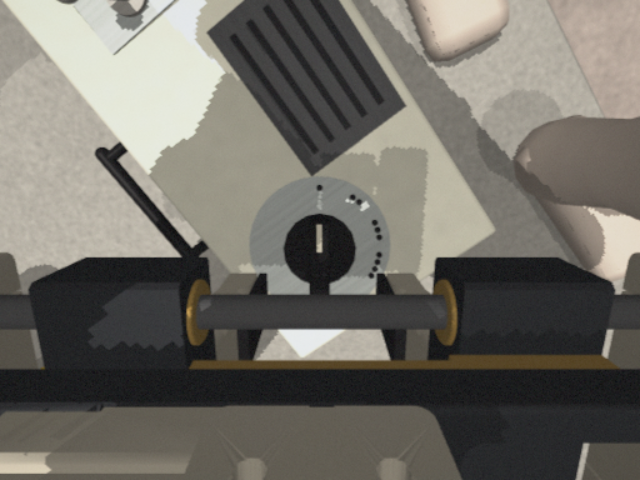

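Emit:
carry_out([
  [[0,0,0.03],[0,0,0],110],
  [[0,0,0.02],[0,0,0],110],
  [[0,0,0.008],[0,0,0],110],
  [[0,0,0],[0,0,0],110],
  [[0,0,0],[0,0,0],255],
  [[0,0,0],[0,0,0],255],
  [[0,0,0],[0,0,0],255],
  [[0,0,0],[0,0,0],255],
  [[0,0,0],[0,0,0],255],
  [[0,0,0],[0,0,0],255],
], grip_force=20)

```text
time_s: 35.02
tcp_pos: [0.6897, -0.0537, 0.3052]
eef_rot: [180.0, -0.0, 55.0]
contact_force: [0.3, -0.2, -0.6]
gripper_width: 0.0154
```

Emit:
carry_out([
  [[0,0,0],[0,0,0],255],
  [[0,0,0],[0,0,0],255],
  [[0,0,0],[0,0,6],255],
  [[0,0,0],[0,0,6],255],
  [[0,0,0],[0,0,6],255],
  [[0,0,0],[0,0,6],255],
  [[0,0,0],[0,0,6],255],
  [[0,0,0],[0,0,6],255],
])

```text
time_s: 35.68
tcp_pos: [0.6895, -0.0534, 0.3051]
eef_rot: [-180.0, -0.0, 18.7]
contact_force: [-2.2, 1.9, 4.6]
gripper_width: 0.0116
```

Emit:
carry_out([
  [[0,0,0],[0,0,6],255],
  [[0,0,0],[0,0,6],255],
  [[0,0,0],[0,0,6],255],
  [[0,0,0],[0,0,6],255],
  [[0,0,0],[0,0,6],255],
  [[0,0,0],[0,0,6],255],
  [[0,0,0],[0,0,0],255],
  [[0,0,0],[0,0,0],255],
])

```text
time_s: 36.35
tcp_pos: [0.6895, -0.0529, 0.3051]
eef_rot: [-179.9, 0.0, -16.9]
contact_force: [-3.2, 4.9, 4.0]
gripper_width: 0.0119
```

Emit:
carry_out([
  [[0,0,0],[0,0,0],150],
  [[0,0,0],[0,0,0],150],
  [[0,0,0],[0,0,0],150],
  [[0,0,0],[0,0,0],150],
  [[0,0,-0.02],[0,0,0],150],
  [[0,0,-0.035],[0,0,0],150],
  [[0,0,0],[0,0,-5.93],255],
  [[0,0,0],[0,0,-5.93],255],
  [[0,0,0],[0,0,-5.93],255],
  [[-0.0101,-0.0356,0],[0,0,0],255],
  [[-0.0101,-0.0356,0],[0,0,0],255],
  [[-0.0101,-0.0356,0],[0,0,0],255],
])

```text
time_s: 37.35
tcp_pos: [0.6574, 0.053, 0.3593]
eef_rot: [180.0, 0.0, 0.7]
contact_force: [0.6, 1.0, -0.9]
gripper_width: 0.0029
```

Emit:
carry_out([
  [[-0.0101,-0.0356,0],[0,0,0],255],
  [[-0.0101,-0.0356,0],[0,0,0],255],
  [[0,0,0],[0,0,0],255],
  [[0,0,0],[0,0,0],255],
  [[0,0,0],[0,0,0],255],
])

```text
time_s: 37.77
tcp_pos: [0.6366, 0.1237, 0.3596]
eef_rot: [180.0, 0.0, 0.9]
contact_force: [-0.0, 0.8, -0.5]
gripper_width: 0.0005
```

Run:
```python
from h import *
st(); a=cap('wrist','w13')
b=cap('top','t6')
cv2.imwrite('pics/t6c.png',cv2.resize(b[90:200,190:330],(700,550)))
# auto: toggle ball via expected projections off/on
print('off',proj('w13',[[.673,.123,.147]]),'on',proj('w13',[[.704,.123,.147]]))
print('dial ctr',proj('t6',[[.690,-.054,.142]]),'3dot end',proj('t6',[[.690+.02*np.cos(.3),-.054-.02*np.sin(.3),.142]]),'bar',proj('t6',[[.5965,.033,.07]]))
```

```text
37.7667 [0.6366 0.1237 0.3596] [1.7999e+02 1.0000e-02 8.7000e-01] F [-0.   0.8 -0.5] w 0.00048572489896691896 j [ 28.2  19.8  -6.5   0.  -63.7  62.7]
off [[258.98096455 163.5206418 ]] on [[259.83051878 115.23925735]]
dial ctr [[288.204495  135.4950486]] 3dot end [[290.27115518 128.63614901]] bar [[256.51766739 173.10447171]]
```

Emit:
carry_out([
  [[0,0,0.025],[0,0,0],255],
  [[0,0,0.021],[0,0,0],255],
  [[0,0,0],[0,0,0],255],
  [[0,0,0],[0,0,0],255],
  [[0.005,0,0],[0,0,0],255],
  [[0.005,0,0],[0,0,0],255],
  [[0.004,0,0],[0,0,0],255],
  [[0.004,0,0],[0,0,0],255],
  [[0,0,0],[0,0,0],255],
])

```text
time_s: 38.62
tcp_pos: [0.655, 0.1239, 0.3141]
eef_rot: [-180.0, 0.0, 0.8]
contact_force: [-3.7, 1.0, 2.3]
gripper_width: 0.0005
```

Emit:
carry_out([
  [[0.003,0,0],[0,0,0],255],
  [[0.003,0,0],[0,0,0],255],
  [[0.003,0,0],[0,0,0],255],
  [[0,0,0],[0,0,0],255],
])

```text
time_s: 38.95
tcp_pos: [0.664, 0.1242, 0.314]
eef_rot: [-180.0, -0.0, 0.8]
contact_force: [-1.2, 1.6, 1.6]
gripper_width: 0.0003
```

Emit:
carry_out([
  [[0.004,0,0],[0,0,0],255],
  [[0.004,0,0],[0,0,0],255],
  [[0.004,0,0],[0,0,0],255],
  [[0.003,0,0],[0,0,0],255],
  [[0,0,0],[0,0,0],255],
])

```text
time_s: 39.37
tcp_pos: [0.6794, 0.1241, 0.3133]
eef_rot: [180.0, -0.0, 0.8]
contact_force: [0.2, -0.1, -0.2]
gripper_width: 0.0005
```

Emit:
carry_out([
  [[-0.005,0,-0.04],[0,0,0],255],
  [[0,0,-0.04],[0,0,0],255],
  [[-0.025,0.0235,-0.003],[0,0,0],255],
  [[-0.025,0.0235,-0.003],[0,0,0],255],
  [[-0.025,0.0235,0],[0,0,0],255],
  [[-0.025,0.0235,0],[0,0,0],255],
  [[0,0,0],[0,0,0],255],
  [[0,0,0],[0,0,0],255],
  [[0,0,0],[0,0,0],255],
])

```text
time_s: 40.12
tcp_pos: [0.5752, 0.0286, 0.4002]
eef_rot: [-180.0, -0.1, 0.8]
contact_force: [-0.3, -0.4, 0.2]
gripper_width: 0.0004
```

Run:
```python
from h import *
st(); a=cap('wrist','w14'); b=cap('top','t7');c=cap('scene','s7')
cv2.imwrite('pics/c14.png',np.vstack([cv2.resize(a[:200],(780,305)),np.hstack([cv2.resize(b[110:290,90:330],(390,292)),cv2.resize(c[180:300,150:420],(390,292))])]))
```

```text
40.1167 [0.5752 0.0286 0.4002] [-1.7998e+02 -7.0000e-02  7.9000e-01] F [-0.3 -0.4  0.2] w 0.0003588714141731883 j [ 22.3  11.4 -12.6   0.  -65.9  68.5]
```

View pics/c14.png

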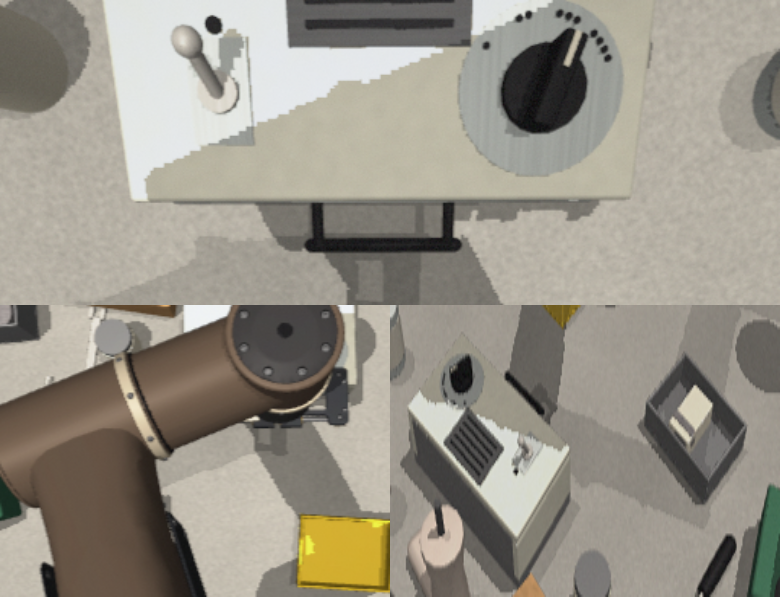

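```bash
python3 -c "
from plant import r
print(r.close_job())"
```

```text
the job is handed in; nothing more can be done
None
```

The whole job is done and handed in, at about 40 s on the robot's clock. No verdict was reported.

- **Drawer and parts:** I pressed the drawer to about 30 N and it sprang open. The splint shell is in the grey crate. All four bars lie flat in the drawer, each in its own place. One bar on the right was knocked aside during the run, so I measured it again before picking it up.
- **Latch:** I pressed the drawer shut to a 20 N stop and let go. It stayed shut for the second that followed, with no force on the fingers, and was still shut in the last picture.
- **Dial:** It started at one dot and I turned it 72° clockwise. In the last picture its white line points about 17° right of straight back, and three dots should be 18°.
- **Toggle:** It felt off, with about 3.7 N of resistance on the front side, so I flipped it. The resistance then vanished, and the last picture shows it leaning back to the black dot.

**Checks that disagreed:**
- **Shell height:** Two wrist views put the shell's top at about 88–100 mm, against 73 mm from the text. The views were close together, so I used the text's height, and the grip confirmed it at 50 mm wide.
- **Last bar:** A circle fit put its knuckle about 4 mm off. The jaws took that up.
- **Bystanders:** I did not measure their final positions. I felt no contact near any of them.

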